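Tighten the retaining ring, shut the hood and add the modules

ROBOT

A 6-joint arm with a two-finger parallel gripper is mounted at the origin on a cart in front of the work surface, level with it; the furniture and walls round the work are solid. World frame = base frame: x ahead of the robot, y to its left, z up, the work surface at z = 0. Lengths are in m, angles in rad, forces in N, time in s.
With the tool pointing down it reaches from about 0.25 to 0.8 m from the base axis. Payload 8.5 kg.
Tool frame: the origin (TCP) lies midway between the tips of the shut fingers; the grasp point (between the pads) lies 19 mm behind it; z points along the fingers, y is the line along which they close (so a half turn about z gives the same grasp; the last joint's range is limited). The gripper opens to 85 mm and grips with 20 to 120 N. Pads are 22 mm wide; open, the fingers measure 114 mm over their backs; the gripper's body (76 mm by 85 mm) begins 54 mm behind the grasp point. The pads swing forward as they close: fully open they stand 13 mm farther back than shut.
Start: joints at [1.102, 0.238, -0.013, 1.319, 0, 1.571], TCP at [0.237, 0.468, 0.231] pointing down, gripper open.
Joint ranges: [-2.66, 2.66], [-1.03, 1.9], [-1.14, 1.46], [-1.82, 2.27], [-1.45, 1.34], [-3.14, 3.14]. Speed limits (rad/s): [2.22, 2.22, 2.79, 3.14, 3.14, 3.14].

INTERFACE

Orientations are given as [roll, pitch, yaw] about the fixed x, y, z axes, in that order (R = Rz(yaw) Ry(pitch) Rx(roll)).
In Python, from plant import * gives the robot as it stands.
- The arm moves only by the tool move_arm, never from a script. Its argument "deltas" is a list of rows, each an object of numbers: "claw": the finger opening in cm, from 0 to 8.54; "x", "y", "z": the shift along the tool's x, y, z in cm; "yaw": the turn about the tool's z in degrees. In form: [{"claw": .., "x": .., "y": .., "z": .., "yaw": ..}, ...]. A call has 1 to 10 rows; each row shifts and turns the commanded pose from where the row before left it, along the tool's axes as they then stand; what a row does not reach is not made up. A row lasts 1/10 s, in which the tool goes at most 50 mm and 8.59 degrees, less where a joint would pass 70% of its speed; a pose out of reach is approached as far as the arm can. A call is refused whole if a number of a shift passes 5 or a number of a turn 8.59, either way. A call with a gripper value outside its range is refused whole. The fingers move at their own pace and stop on an object; "squeeze" is the grip in N (left out, the last holds). Time passes only in rows, so rows that do not move let the fingers close. It gives the time, the measured TCP pose, the force, the opening and the grip force at its end, in the units of the state.
- sense(): the state, without advancing time (a new reading comes with each control period).
- get_image(name): name is "side" or "top"; returns a dict with "image" (400x640x3 uint8, blue, green, red), "depth" (400x640 float32, m along the optical axis (not along the pixel's ray), 0 where there is no reading), "K" (3x3 intrinsics, pixels), "R" (3x3) and "t" (3): a world point X has camera coordinates R X + t. Camera axes: x right, y down, z forward; pixel columns grow to the right and rows downward; lengths in m; the calibration is good to about 2 mm. A picture is of the moment at which its call begins.
- job_done(): hands the job in; it is judged then, once.
Trained networks look in a picture, given as the dict that the camera call returned (one of the last four; its "shot" number tells which), for a name from the list of things; names that differ only in an ending like _2 or _b are one class to them, and where a whole thing is asked for, a point or a joint stands for the part that bears it (a point fixed in the world has none). Each returns a list of dicts, best first, with "score" (0 to 1); they miss things now and then, are a little off and sometimes report something else, mostly with a low value. They report only what shows in the picture. A call takes as long as a camera call.
- silhouettes(query, picture): "mask" (400x640 bool, what is visible of it).
- mark_of(query, picture): "position" ([x, y, z] in m, in the coordinates of the camera as it stood for that picture, good to about 4 mm: a listed point, or the origin of a listed thing).
The state is a dict: "t": time; "joints": joint angles; "qd": joint speeds; "tau": joint torques, N m; "ee_pos": TCP position; "eef_rot": TCP orientation; "wrist_force": force on the tool from outside, world axes, zero at the start; "torque": the same for the moment, N m; "gripper_width": finger opening in m; "grip_force": force on a finger pad.
Only numpy, scipy, OpenCV 4.12 (cv2) and the standard library are available. Lean on these libraries where they do the work, as an engineer would, in place of code of your own. Each camera call takes 0.05 s, during which the arm holds its last target. There are 200 camera calls.

TASK

Finish the drive unit on the bench: with the two-pin spanner, engage both pins in the two holes of its retaining ring, turn the ring clockwise (seen from above) until it is fully home, and only then swing the open guard hood over it and push it fully shut, gently and without slamming. Stand the spanner back upright on the bench, well clear of the unit. Also butt all the loose modules, in any order, into one straight row centred along the bed plate, flush against the unit and one another; leave the tin and the bottle alone.

Things in the scene. Friction and masses are not known exactly. Their poses are not given: they have to be found in the camera images.
- unit: drive unit, fixed to the bench: low grey housing 130 (x) x 150 (y) x 40 mm high; origin at the centre of its underside, z up, y towards the side with the hood's hinge. On its top a boss carries the steel retaining ring. A bed plate for the modules lies beside its -y face (y = -75 mm).
- bed_start (a point): middle of the inner end of the bed plate, on its top (unit's x = 0, y = -75, z = 3 mm). The aluminium plate, 3 mm thick and 72 mm wide in x, runs 140 mm from the unit's side along -y. Modules belong on it in a row from that side out, their 60 mm along the unit's x, 40 mm along y: centres at x = 0 and 20, 60, 100 mm from here. Axes as the unit's.
- ring (a joint): turn of the retaining ring about its vertical axis, rad: grows clockwise seen from above; 0 to 0.25 at the start (loose), stops at 1.2 = fully home. Stays where it is left; turning it takes 0.35 N m plus a little for speed.
- ring_center (a point): centre of the ring's top face, 60 mm above the bench, on the turning axis. The ring is 76 mm across, its face stands 20 mm above the housing. A spindle end 25 mm across in its middle is 1 mm lower.
- ring_hole1 (a point): mouth of one of the ring's two round holes, at the top face, 25 mm from the axis; hole 11 mm wide, 14 mm deep. Turns with the ring.
- ring_hole2 (a point): mouth of the other hole, opposite the first (hole centres 50 mm apart).
- spanner: two-pin face spanner, dark steel, loose, 250 g, standing on two pins and a foot. Origin at bench level midway between the pin tips; z up. Pins 7 mm thick, 12 mm long, pointing down at y = +25 and -25 mm; above them a crossbar 18 (x) x 66 (y) mm, z = 12 to 22 mm. Tail 12 mm wide to x = -64 mm, z = 13 to 21 mm, its foot at x = -60 mm reaches down to z = 0. Fits either way round.
- spanner_grip (a point): middle of the spanner's upright grip block, 42 mm right above the spanner's origin; block 20 mm thick (spanner's x) x 28 mm (y), from 22 to 62 mm above the pin tips. With the pins fully in the ring, the crossbar rests on the ring's face and the tail's foot hangs outside the ring, 8 mm above the housing.
- spanner_pin1 (a point): tip of the spanner's pin at its y = +25 mm
- spanner_pin2 (a point): tip of the spanner's pin at its y = -25 mm
- hood (a joint): opening angle of the guard hood, rad: 0 = shut, 1.55 to 1.75 at the start (about upright), 1.9 = stop. Heavy (0.8 kg), stiff hinge: it stays where it is left, only in the last 0.3 rad it sinks shut by itself, slowly. Pushing its outer face 120 mm from the hinge takes 4 to 10 N. It must not go faster than 1.2 rad/s in its last 0.5 rad.
- hood_hinge (a point): middle of the hood's hinge line, on top of the unit's +y edge (40 mm above the bench); the line runs along the unit's x. The hood is a shell 126 mm (x) x 148 mm (from the hinge) x 36 mm deep; shut, it covers the housing and the ring and its flat outer face is 76 mm above the bench.
- hood_press (a point): point on the hood's outer face, mid-width, 120 mm along the hood from the hinge line and 36 mm off it: a good place to push. z of this frame is the outward normal of that face (up when shut). Moves with the hood.
- module_1: loose add-on module, grey plastic box 60 (x) x 40 (y) x 50 (z) mm, about 220 g, heaviest at the bottom, origin at the centre of its underside; all modules are alike and either way round will do. Two or three of the three are there (None: absent). Behind them a row of blue bins, 0.1 m high, begins near world x = 0.51 m, and behind it a panel whose top beam is 0.66 m up at x = 0.58 m: keep fingers and arm clear.
- module_2: loose add-on module, grey plastic box 60 (x) x 40 (y) x 50 (z) mm, about 220 g, heaviest at the bottom, origin at the centre of its underside; all modules are alike and either way round will do. Two or three of the three are there (None: absent). Behind them a row of blue bins, 0.1 m high, begins near world x = 0.51 m, and behind it a panel whose top beam is 0.66 m up at x = 0.58 m: keep fingers and arm clear.
- module_3: loose add-on module, grey plastic box 60 (x) x 40 (y) x 50 (z) mm, about 220 g, heaviest at the bottom, origin at the centre of its underside; all modules are alike and either way round will do. Two or three of the three are there (None: absent). Behind them a row of blue bins, 0.1 m high, begins near world x = 0.51 m, and behind it a panel whose top beam is 0.66 m up at x = 0.58 m: keep fingers and arm clear.
- tin: bystander: tin with a screw lid, 66 mm across, 38 mm high; leave it alone
- bottle: bystander: small white bottle with a blue cap, 32 mm across, 96 mm high; leave it alone

How it is judged:
On the way, in this order (a step that is already met when the one before it is completed fails the run):
1. both pins of the spanner are at least 6 mm deep in the ring's two holes while the ring is still loose (below 0.4 rad) (((horizontal distance between spanner_pin1 and ring_hole1 below 0.005 m and z of spanner_pin1 in the frame of ring_hole1 below -0.006 m and horizontal distance between spanner_pin2 and ring_hole2 below 0.005 m and z of spanner_pin2 in the frame of ring_hole2 below -0.006 m) or (horizontal distance between spanner_pin1 and ring_hole2 below 0.005 m and z of spanner_pin1 in the frame of ring_hole2 below -0.006 m and horizontal distance between spanner_pin2 and ring_hole1 below 0.005 m and z of spanner_pin2 in the frame of ring_hole1 below -0.006 m)) and value of joint ring below 0.4 rad), for 0.1 s.
2. the ring is turned home (over 1.1 rad) with both pins still in its holes (((horizontal distance between spanner_pin1 and ring_hole1 below 0.005 m and z of spanner_pin1 in the frame of ring_hole1 below -0.006 m and horizontal distance between spanner_pin2 and ring_hole2 below 0.005 m and z of spanner_pin2 in the frame of ring_hole2 below -0.006 m) or (horizontal distance between spanner_pin1 and ring_hole2 below 0.005 m and z of spanner_pin1 in the frame of ring_hole2 below -0.006 m and horizontal distance between spanner_pin2 and ring_hole1 below 0.005 m and z of spanner_pin2 in the frame of ring_hole1 below -0.006 m)) and value of joint ring above 1.1 rad), for 0.2 s.
3. the hood is shut over the tightened ring (value of joint hood below 0.03 rad and value of joint ring above 1.1 rad), for 0.2 s.
At the end, for the whole second after the job is handed in: Ring over 1.1 rad; hood under 0.03 rad; spanner on the bench, upright within 0.15 rad, over 160 mm from the ring centre; modules upright on the bed plate, one row from the unit with no place empty, off centre at most 6 mm, square within 0.06 rad, gaps at most 2 mm each; all at rest (all of step 3 and height (world z) of each of spanner, module_1, module_2, module_3 below 0.008 m and angle between spanner's own z axis and vertical below 0.15 rad and horizontal distance between spanner and ring_center above 0.16 m and linear speed of each of spanner, module_1, module_2, module_3 below 0.02 m/s and (y of module_1 in the frame of unit between -0.097 and -0.0935 m or (y of module_1 in the frame of unit between -0.139 and -0.1335 m and (y of module_2 in the frame of unit between -0.097 and -0.0935 m or y of module_3 in the frame of unit between -0.097 and -0.0935 m)) or (y of module_1 in the frame of unit between -0.181 and -0.1735 m and (y of module_2 in the frame of unit between -0.139 and -0.1335 m or y of module_3 in the frame of unit between -0.139 and -0.1335 m))) and x of module_1 in the frame of unit between -0.006 and 0.006 m and angle between the x axis of each of module_1, module_2, module_3 and the x axis of unit, either way round below 0.06 rad and angle between each of module_1, module_2, module_3's own z axis and vertical below 0.06 rad and (y of module_2 in the frame of unit between -0.097 and -0.0935 m or (y of module_2 in the frame of unit between -0.139 and -0.1335 m and (y of module_1 in the frame of unit between -0.097 and -0.0935 m or y of module_3 in the frame of unit between -0.097 and -0.0935 m)) or (y of module_2 in the frame of unit between -0.181 and -0.1735 m and (y of module_1 in the frame of unit between -0.139 and -0.1335 m or y of module_3 in the frame of unit between -0.139 and -0.1335 m))) and x of module_2 in the frame of unit between -0.006 and 0.006 m and (y of module_3 in the frame of unit between -0.097 and -0.0935 m or (y of module_3 in the frame of unit between -0.139 and -0.1335 m and (y of module_1 in the frame of unit between -0.097 and -0.0935 m or y of module_2 in the frame of unit between -0.097 and -0.0935 m)) or (y of module_3 in the frame of unit between -0.181 and -0.1735 m and (y of module_1 in the frame of unit between -0.139 and -0.1335 m or y of module_2 in the frame of unit between -0.139 and -0.1335 m))) and x of module_3 in the frame of unit between -0.006 and 0.006 m); the robot touches nothing.
It fails at once if the hood slams (faster than 1.2 rad/s in its last 0.5 rad) (value of joint hood below 0.5 rad and velocity of joint hood below -1.2 rad/s).
It fails at once if the tin is moved by over 30 mm or tipped (distance of tin from where it was at the start of the episode above 0.03 m or angle between tin's own z axis and vertical above 0.5 rad).
It fails at once if the bottle is moved by over 30 mm or tipped (distance of bottle from where it was at the start of the episode above 0.03 m or angle between bottle's own z axis and vertical above 0.5 rad).
Of module_1, module_2, module_3 only 2 to 3 are there at a start; the rules pass over those that are not, and their reading is None.
At some moment in a run one of module_1, module_2, module_3 may be knocked a few centimetres aside while the robot is not near it.
It also fails if it takes over 210 s, if anything falls off the work surface, if the arm or the gripper's body presses on something with over 40 N, if the wrist force passes 120 N, or if a joint passes its speed limit or range.

## Working session

There is one attempt and no reset: what is moved stays moved. The work goes in short steps, Python scripts to look and compute and a tool call to move; the robot and the scene stay as the last step left them, time stands still between calls to the robot, and variables do not carry over. Pictures are saved under pics/ and viewed, at most 14 in all, crops included, and the job is handed in when it is done.

Besides the shell and the picture viewer there is one more tool, called in YAML: its name, and indented under it one key for each argument. move_arm: Moves the arm, as the interface text tells. Its arguments: {"type":"object","properties":{"deltas":{"type":"array","items":{"type":"object","properties":{"claw":{"type":"number"},"x":{"type":"number"},"y":{"type":"number"},"z":{"type":"number"},"yaw":{"type":"number"}}}},"squeeze":{"type":"number"}},"required":["deltas"]}

```bash
mkdir -p pics; ls
cat > h.py <<'E'
from plant import *
import numpy as np, cv2
np.set_printoptions(precision=4,suppress=True)
def w(p,pic): return pic["R"].T@(np.array(p)-pic["t"])
def cloud(pic,mask=None):
    d=pic["depth"]; m=d>0
    if mask is not None: m&=mask
    v,u=np.nonzero(m); z=d[v,u]; K=pic["K"]
    c=np.stack([(u-K[0,2])/K[0,0]*z,(v-K[1,2])/K[1,1]*z,z],1)
    return (c-pic["t"])@pic["R"]
E
python3 - <<'E'
from h import *
s=sense(); print(s["t"],s["ee_pos"],s["eef_rot"],s["gripper_width"])
for n in ["top","side"]:
    p=get_image(n); cv2.imwrite(f"pics/{n}0.png",p["image"])
    print(n,"cam",-p["R"].T@p["t"],p["K"][0,0])
    for q in ["unit","bed_start","ring_center","ring_hole1","spanner","spanner_grip","spanner_pin1","hood_hinge","hood_press","module_1","tin","bottle"]:
        print(q,[(round(r["score"],2),w(r["position"],p).round(4).tolist()) for r in mark_of(q,p)][:4])
E
```

```text
pics
0.0 [0.237  0.468  0.2307] [-3.1401 -0.      2.6728] 0.08549161230593459
top cam [ 0.0971 -0.0334  1.7019] 488.4838383661785
unit [(0.68, [0.4303, 0.1536, -0.0029])]
bed_start [(0.97, [0.4305, 0.0814, 0.0009])]
ring_center [(0.53, [0.4278, 0.1548, 0.0585]), (0.34, [0.4355, -0.4142, -0.0012])]
ring_hole1 [(0.86, [0.4292, 0.1272, 0.058]), (0.68, [0.4342, 0.1793, 0.0615])]
spanner [(0.55, [0.4296, -0.3352, 0.0006])]
spanner_grip [(0.65, [0.4285, -0.3388, 0.0395])]
spanner_pin1 [(0.71, [0.4247, -0.3631, 0.0038]), (0.69, [0.4112, -0.2601, -0.0028]), (0.51, [0.4296, -0.3139, -0.0]), (0.29, [0.4329, 0.1792, 0.0601])]
hood_hinge [(0.66, [0.4337, 0.232, 0.0405])]
hood_press [(0.62, [0.4313, 0.264, 0.162])]
module_1 [(0.55, [0.4326, -0.4139, 0.0004]), (0.48, [0.4097, -0.2616, -0.0035])]
tin [(0.66, [0.3841, 0.3609, -0.0043])]
bottle [(0.49, [0.3125, -0.3027, 0.0012])]
side cam [-0.3703 -1.3033  0.6794] 517.887235941989
unit [(0.96, [0.4346, 0.1536, 0.0008])]
bed_start [(0.93, [0.4323, 0.078, 0.0059]), (0.24, [0.425, -0.3579, 0.001])]
ring_center [(0.6, [0.4344, 0.1493, 0.0642])]
ring_hole1 [(0.54, [0.4311, 0.1272, 0.0608]), (0.5, [0.4346, 0.1797, 0.0622])]
spanner [(0.77, [0.425, -0.3382, 0.0052])]
spanner_grip [(0.8, [0.4302, -0.3355, 0.0423])]
spanner_pin1 [(0.78, [0.4343, -0.313, 0.0044]), (0.67, [0.4247, -0.3587, 0.0043])]
hood_hinge [(0.65, [0.4298, 0.2252, 0.043])]
hood_press [(0.67, [0.4275, 0.2617, 0.1611])]
module_1 [(0.74, [0.4085, -0.2604, 0.0017]), (0.56, [0.4365, -0.4148, -0.001])]
tin []
bottle []
```

View pics/top0.png

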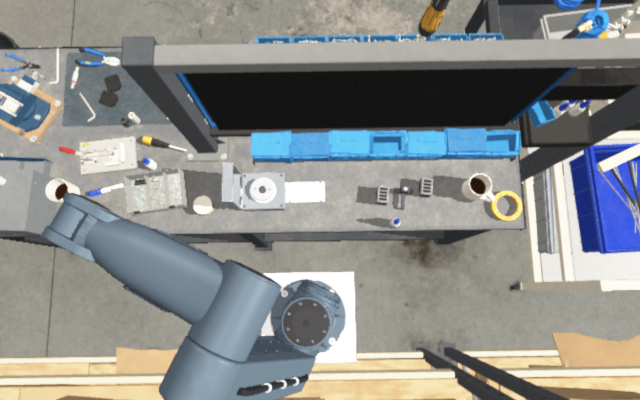

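View pics/side0.png

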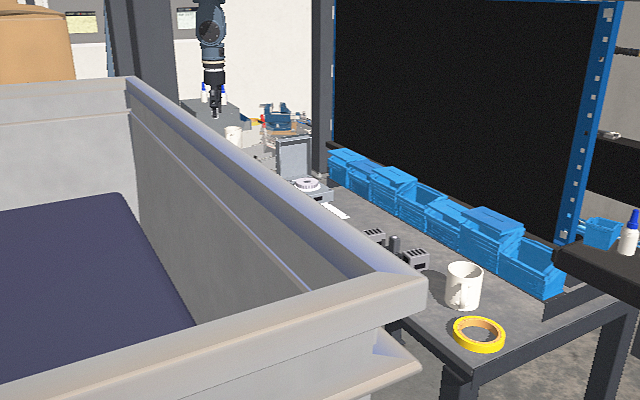

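Both modules stand at about (383,195) and (427,187) in the top view. The spanner is between them at (405,190) with its tail towards the robot, the unit is at (263,190) and its hood is upright. Next I refine these from depth.

```bash
cat >> h.py <<'E'
def rect(P):
    r=cv2.minAreaRect((P[:,:2]*1000).astype(np.float32)); return np.round(r[0],1),np.round(r[1],1),round(r[2],1)
def slab(P,cx,cy,rad,z0,z1):
    m=(np.hypot(P[:,0]-cx,P[:,1]-cy)<rad)&(P[:,2]>z0)&(P[:,2]<z1); return P[m]
E
python3 - <<'E'
from h import *
for n in ["top","side"]:
    p=get_image(n); P=cloud(p)
    for nm,cx,cy,rad,z0,z1 in [("ring",.432,.154,.05,.054,.066),("housing",.432,.14,.11,.034,.046),("mA",.41,-.261,.06,.044,.056),("mB",.434,-.4145,.055,.044,.056),("grip",.428,-.337,.03,.055,.068),("span",.415,-.337,.06,.01,.03),("bed",.432,.0,.09,.0015,.005)]:
        S=slab(P,cx,cy,rad,z0,z1)
        if len(S)>4: print(n,nm,len(S),S.mean(0),*rect(S))
    if n=="top":
        im=p["image"]; 
        a=cv2.resize(im[165:215,215:295],None,fx=9,fy=9,interpolation=cv2.INTER_CUBIC)
        b=cv2.resize(im[165:215,365:445],None,fx=9,fy=9,interpolation=cv2.INTER_CUBIC)
        cv2.imwrite("pics/c1.png",np.vstack([a[:, :],b])[:900])
        cv2.imwrite("pics/c1.png",cv2.resize(np.vstack([a,b]),(480,600)))
    for q in ["silh"]:
        print(n,len(silhouettes("module_1",p)),[ (round(r["score"],2),cloud(p,r["mask"]).mean(0)) for r in silhouettes("module_1",p)])
E
```

```text
top ring 320 [0.4284 0.1521 0.0594] [429.2 151.2] [76.1 74.4] 78.3
top housing 1160 [0.4278 0.1604 0.04  ] [447.4 162.3] [170.6 167.4] 89.8
top mA 178 [ 0.4075 -0.2632  0.0495] [ 408.2 -263.2] [40.7 60.2] 82.7
top mB 180 [ 0.4339 -0.4157  0.0495] [ 433.6 -415.6] [38.9 59.5] 86.7
top grip 49 [ 0.4238 -0.3385  0.0609] [ 423.7 -339.1] [28.3 20.9] 83.5
top span 123 [ 0.4049 -0.3376  0.0203] [ 406.  -336.6] [101.3  89.6] 61.3
top bed 505 [ 0.4331 -0.0008  0.0031] [432.   -5.3] [163.1 177.1] 89.8
top 3 [(0.84, array([ 0.4306, -0.4125,  0.0425])), (0.52, array([ 0.4055, -0.2616,  0.0446])), (0.25, array([ 0.4103, -0.3361,  0.032 ]))]
side ring 179 [0.4288 0.1439 0.0608] [432.9 147.6] [75.3 77.9] 83.0
side housing 283 [0.4479 0.1255 0.0417] [467.9 159.4] [179.3 136.9] 89.8
side mA 163 [ 0.4127 -0.2696  0.051 ] [ 412.7 -265.6] [45.6 60.6] 83.9
side mB 241 [ 0.4341 -0.4219  0.0506] [ 437.1 -416.6] [48.8 63.8] 80.0
side grip 61 [ 0.4252 -0.3443  0.0615] [ 427.6 -340.4] [36.2 21.4] 71.3
side span 102 [ 0.4257 -0.3284  0.0235] [ 423.6 -328.6] [92.5 27.5] 84.8
side bed 224 [ 0.4797 -0.0066  0.0032] [481.6  -4.8] [ 76.6 164.9] 0.1
side 2 [(0.95, array([ 0.4342, -0.4275,  0.0388])), (0.8, array([ 0.4156, -0.2757,  0.0454]))]
```

View pics/c1.png

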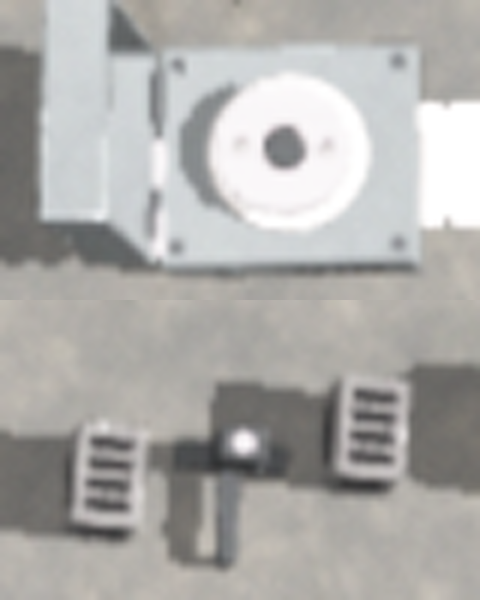

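move_arm:
  deltas:
    - {"z":-2,"yaw":4}
    - {"yaw":4}

```text
invalid input at $.deltas[0]: expected keys claw, x, y, z, yaw
```

```bash
python3 -c "
from h import *
s=sense();print(s['joints'],s['eef_rot'],s['ee_pos'],s['wrist_force'])"
```

```text
[ 1.102   0.2382 -0.0135  1.3192 -0.      1.5708] [-3.1415  0.      2.6728] [0.2372 0.4683 0.2313] [-0.2271 -0.1958 -0.3259]
```

```bash
cat >> h.py <<'E'
import sys
def plan(x,y,z,yawdeg,n=None,pose=None):
    "rows in tool axes; yaw target in world deg (mod 360 nearest). pose=(x,y,z,yawdeg) start"
    if pose is None:
        s=sense(); pose=(*s["ee_pos"],np.degrees(s["eef_rot"][2])); print("t",round(s["t"],1),"pose",np.round(pose,4),"F",s["wrist_force"].round(1),"w",round(s["gripper_width"],4),"g",round(s["grip_force"],1),"j6",round(s["joints"][5],2))
    d=np.array([x,y,z])-pose[:3]; dy=(yawdeg-pose[3]+180)%360-180
    k=max(int(np.ceil(np.linalg.norm(d)/.048)),int(np.ceil(abs(dy)/8.2)),1); n=max(n or 1,k)
    for i in range(n):
        a=np.radians(pose[3]+dy*i/n); v=d/n*100
        print({"x":round(np.cos(a)*v[0]+np.sin(a)*v[1],2),"y":round(np.sin(a)*v[0]-np.cos(a)*v[1],2),"z":round(-v[2],2),"yaw":round(-dy/n,2)})
E
python3 -c "
from h import *
plan(.426,-.338,.16,173.5,20)"
```

```text
t 1.6 pose [  0.2372   0.4683   0.2313 153.1405] F [-0.2 -0.2 -0.3] w 0.0852 g 0.0 j6 1.57
{'x': np.float64(-2.66), 'y': np.float64(-3.17), 'z': np.float64(0.36), 'yaw': np.float64(-1.02)}
{'x': np.float64(-2.61), 'y': np.float64(-3.22), 'z': np.float64(0.36), 'yaw': np.float64(-1.02)}
{'x': np.float64(-2.55), 'y': np.float64(-3.26), 'z': np.float64(0.36), 'yaw': np.float64(-1.02)}
{'x': np.float64(-2.49), 'y': np.float64(-3.31), 'z': np.float64(0.36), 'yaw': np.float64(-1.02)}
{'x': np.float64(-2.43), 'y': np.float64(-3.35), 'z': np.float64(0.36), 'yaw': np.float64(-1.02)}
{'x': np.float64(-2.37), 'y': np.float64(-3.39), 'z': np.float64(0.36), 'yaw': np.float64(-1.02)}
{'x': np.float64(-2.31), 'y': np.float64(-3.44), 'z': np.float64(0.36), 'yaw': np.float64(-1.02)}
{'x': np.float64(-2.25), 'y': np.float64(-3.48), 'z': np.float64(0.36), 'yaw': np.float64(-1.02)}
{'x': np.float64(-2.19), 'y': np.float64(-3.52), 'z': np.float64(0.36), 'yaw': np.float64(-1.02)}
{'x': np.float64(-2.12), 'y': np.float64(-3.55), 'z': np.float64(0.36), 'yaw': np.float64(-1.02)}
{'x': np.float64(-2.06), 'y':
[... 246 characters left out ...]
p.float64(-1.02)}
{'x': np.float64(-1.87), 'y': np.float64(-3.7), 'z': np.float64(0.36), 'yaw': np.float64(-1.02)}
{'x': np.float64(-1.8), 'y': np.float64(-3.73), 'z': np.float64(0.36), 'yaw': np.float64(-1.02)}
{'x': np.float64(-1.73), 'y': np.float64(-3.76), 'z': np.float64(0.36), 'yaw': np.float64(-1.02)}
{'x': np.float64(-1.67), 'y': np.float64(-3.79), 'z': np.float64(0.36), 'yaw': np.float64(-1.02)}
{'x': np.float64(-1.6), 'y': np.float64(-3.82), 'z': np.float64(0.36), 'yaw': np.float64(-1.02)}
{'x': np.float64(-1.53), 'y': np.float64(-3.85), 'z': np.float64(0.36), 'yaw': np.float64(-1.02)}
{'x': np.float64(-1.46), 'y': np.float64(-3.87), 'z': np.float64(0.36), 'yaw': np.float64(-1.02)}
```

move_arm:
  deltas:
    - {"claw":5.5,"x":-2.7,"y":-3.2,"z":0,"yaw":-1}
    - {"claw":5.5,"x":-2.6,"y":-3.2,"z":0,"yaw":-1}
    - {"claw":5.5,"x":-2.5,"y":-3.3,"z":0,"yaw":-1}
    - {"claw":5.5,"x":-2.5,"y":-3.3,"z":0,"yaw":-1}
    - {"claw":5.5,"x":-2.4,"y":-3.4,"z":0,"yaw":-1}
    - {"claw":5.5,"x":-2.4,"y":-3.4,"z":0,"yaw":-1}
    - {"claw":5.5,"x":-2.3,"y":-3.4,"z":0,"yaw":-1}
    - {"claw":5.5,"x":-2.2,"y":-3.5,"z":0,"yaw":-1}
    - {"claw":5.5,"x":-2.2,"y":-3.5,"z":0,"yaw":-1}
    - {"claw":5.5,"x":-2.1,"y":-3.5,"z":0,"yaw":-1}
  squeeze: 60

```text
t: 2.6
ee_pos: [0.3301, 0.0636, 0.2316]
eef_rot: [3.141, 0.001, 2.848]
wrist_force: [0.4, -0.3, -0.3]
gripper_width: 0.0547
grip_force: 0.0
```

move_arm:
  deltas:
    - {"claw":5.5,"x":-2.1,"y":-3.6,"z":0.4,"yaw":-1}
    - {"claw":5.5,"x":-2,"y":-3.6,"z":0.4,"yaw":-1}
    - {"claw":5.5,"x":-2,"y":-3.7,"z":0.4,"yaw":-1}
    - {"claw":5.5,"x":-1.9,"y":-3.7,"z":0.4,"yaw":-1}
    - {"claw":5.5,"x":-1.8,"y":-3.7,"z":0.4,"yaw":-1}
    - {"claw":5.5,"x":-1.7,"y":-3.8,"z":1,"yaw":-1}
    - {"claw":5.5,"x":-1.7,"y":-3.8,"z":1,"yaw":-1}
    - {"claw":5.5,"x":-1.6,"y":-3.8,"z":1,"yaw":-1}
    - {"claw":5.5,"x":-1.5,"y":-3.8,"z":1,"yaw":-1}
    - {"claw":5.5,"x":-1.5,"y":-3.9,"z":1,"yaw":-1}

```text
t: 3.6
ee_pos: [0.424, -0.3406, 0.1609]
eef_rot: [-3.142, 0.0, 3.022]
wrist_force: [0.8, -0.9, 0.4]
gripper_width: 0.0554
grip_force: 0.0
```

```bash
sed -i 's/print({"x":round(\(.*\)})$/print({k:float(q) for k,q in {"x":round(\1}.items()})/' h.py; python3 -c "
from h import *
plan(.426,-.338,.03,173.5,8)"
```

```text
t 3.6 pose [  0.424   -0.3406   0.1609 173.1649] F [ 0.8 -0.9  0.4] w 0.0554 g 0.0 j6 -0.56
{'x': -0.02, 'y': 0.04, 'z': 1.64, 'yaw': -0.04}
{'x': -0.02, 'y': 0.04, 'z': 1.64, 'yaw': -0.04}
{'x': -0.02, 'y': 0.04, 'z': 1.64, 'yaw': -0.04}
{'x': -0.02, 'y': 0.04, 'z': 1.64, 'yaw': -0.04}
{'x': -0.02, 'y': 0.04, 'z': 1.64, 'yaw': -0.04}
{'x': -0.02, 'y': 0.04, 'z': 1.64, 'yaw': -0.04}
{'x': -0.02, 'y': 0.04, 'z': 1.64, 'yaw': -0.04}
{'x': -0.02, 'y': 0.04, 'z': 1.64, 'yaw': -0.04}
```

move_arm:
  deltas:
    - {"claw":5.5,"x":-0.1,"y":0.15,"z":3,"yaw":0}
    - {"claw":5.5,"x":-0.1,"y":0.15,"z":3,"yaw":0}
    - {"claw":5.5,"x":0,"y":0,"z":3,"yaw":0}
    - {"claw":5.5,"x":0,"y":0,"z":2.1,"yaw":0}
    - {"claw":5.5,"x":0,"y":0,"z":2,"yaw":0}
    - {"claw":2,"x":0,"y":0,"z":0,"yaw":0}
    - {"claw":2,"x":0,"y":0,"z":0,"yaw":0}
    - {"claw":2,"x":0,"y":0,"z":0,"yaw":0}
    - {"claw":2,"x":0,"y":0,"z":0,"yaw":0}
    - {"claw":2,"x":0,"y":0,"z":0,"yaw":0}
  squeeze: 100

```text
t: 4.6
ee_pos: [0.4266, -0.3363, 0.031]
eef_rot: [-3.141, 0.001, 3.022]
wrist_force: [1.2, 0.4, -3.1]
gripper_width: 0.027
grip_force: 98.3
```

```bash
python3 -c "
from h import *
plan(.43,-.16,.2,173.5,8)"
```

```text
t 4.6 pose [  0.4266  -0.3363   0.031  173.1427] F [ 1.2  0.4 -3.1] w 0.027 g 98.3 j6 -0.55
{'x': 0.22, 'y': 2.19, 'z': -2.11, 'yaw': -0.04}
{'x': 0.22, 'y': 2.19, 'z': -2.11, 'yaw': -0.04}
{'x': 0.22, 'y': 2.19, 'z': -2.11, 'yaw': -0.04}
{'x': 0.22, 'y': 2.19, 'z': -2.11, 'yaw': -0.04}
{'x': 0.21, 'y': 2.19, 'z': -2.11, 'yaw': -0.04}
{'x': 0.21, 'y': 2.19, 'z': -2.11, 'yaw': -0.04}
{'x': 0.21, 'y': 2.19, 'z': -2.11, 'yaw': -0.04}
{'x': 0.21, 'y': 2.19, 'z': -2.11, 'yaw': -0.04}
```

move_arm:
  deltas:
    - {"claw":2,"x":0,"y":0,"z":-2,"yaw":0}
    - {"claw":2,"x":0,"y":0,"z":-4,"yaw":0}
    - {"claw":2,"x":0,"y":0,"z":-4,"yaw":0}
    - {"claw":2,"x":0.3,"y":3,"z":-2,"yaw":0}
    - {"claw":2,"x":0.4,"y":4.5,"z":0,"yaw":0}
    - {"claw":2,"x":0.5,"y":4.5,"z":0,"yaw":0}
    - {"claw":2,"x":0.5,"y":4.5,"z":0,"yaw":0}
    - {"claw":2,"x":0.5,"y":4.5,"z":0,"yaw":0}
    - {"claw":2,"x":0.5,"y":4.5,"z":0,"yaw":0}
    - {"claw":2,"x":0.5,"y":4.5,"z":0,"yaw":0}

```text
t: 5.6
ee_pos: [0.4301, -0.0327, 0.1509]
eef_rot: [3.142, 0.001, 3.022]
wrist_force: [2.3, -1.0, -1.5]
gripper_width: 0.0268
grip_force: 99.1
```

move_arm:
  deltas:
    - {"claw":2,"x":0.3,"y":3.5,"z":0,"yaw":0}
    - {"claw":2,"x":0,"y":0,"z":0,"yaw":0}
    - {"claw":2,"x":0,"y":0,"z":0,"yaw":0}

```text
t: 5.9
ee_pos: [0.4316, 0.0014, 0.1507]
eef_rot: [-3.141, 0.001, 3.024]
wrist_force: [0.3, -0.6, -2.9]
gripper_width: 0.0265
grip_force: 99.5
```

Run:
```python
from h import *
plan(.43,.154,.15,174,1)
ims=[]
for n in ["top","side"]:
    p=get_image(n)
    for q in ["spanner_pin1","spanner_grip","ring_hole1","ring_center"]:
        print(n,q,[(round(r["score"],2),w(r["position"],p).round(4).tolist()) for r in mark_of(q,p)][:3])
    c=p["K"]@(p["R"]@np.array([.43,.06,.09])+p["t"]); u,v=(c[:2]/c[2]).astype(int); print(u,v)
    ims.append(cv2.resize(p["image"][v-30:v+30,u-50:u+50],None,fx=8,fy=5*8/5,interpolation=cv2.INTER_CUBIC))
cv2.imwrite("pics/c2.png",cv2.resize(np.vstack(ims),(500,600)))
```

```text
t 5.9 pose [  0.4316   0.0014   0.1507 173.2793] F [ 0.3 -0.6 -2.9] w 0.0265 g 99.5 j6 0.12
{'x': 0.49, 'y': 3.78, 'z': 0.02, 'yaw': -0.18}
{'x': 0.47, 'y': 3.79, 'z': 0.02, 'yaw': -0.18}
{'x': 0.46, 'y': 3.79, 'z': 0.02, 'yaw': -0.18}
{'x': 0.45, 'y': 3.79, 'z': 0.02, 'yaw': -0.18}
top spanner_pin1 [(0.23, [0.4305, 0.0802, 0.0038])]
top spanner_grip [(0.3, [0.3087, -0.3034, 0.0048])]
top ring_hole1 [(0.81, [0.4336, 0.1811, 0.0612]), (0.58, [0.4297, 0.1261, 0.0613])]
top ring_center [(0.8, [0.4265, 0.1526, 0.0593])]
288 187
side spanner_pin1 [(0.71, [0.4373, 0.027, 0.1233]), (0.47, [0.4315, -0.0202, 0.124])]
side spanner_grip [(0.43, [0.4376, -0.0009, 0.1664])]
side ring_hole1 [(0.77, [0.4346, 0.1787, 0.0587]), (0.65, [0.4326, 0.1267, 0.0635])]
side ring_center [(0.7, [0.4358, 0.0302, 0.1229]), (0.55, [0.4325, 0.1542, 0.0623])]
319 181
```

View pics/c2.png

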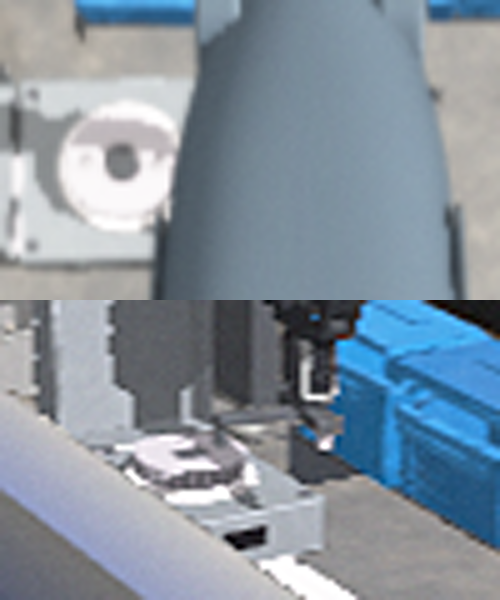

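The side view (lower half) shows the spanner held at (310,415) with its pins free; the arm hides it from the top camera. I move it above the ring.

move_arm:
  deltas:
    - {"claw":2,"x":0.46,"y":3.75,"z":0,"yaw":-2.8}
    - {"claw":2,"x":0.4,"y":3.75,"z":0,"yaw":0}
    - {"claw":2,"x":0.4,"y":3.75,"z":0,"yaw":0}
    - {"claw":2,"x":0.3,"y":3.75,"z":1,"yaw":0}
    - {"claw":2,"x":0,"y":0,"z":2,"yaw":0}
    - {"claw":2,"x":0,"y":0,"z":1.5,"yaw":0}
    - {"claw":2,"x":0,"y":0,"z":0,"yaw":0}
    - {"claw":2,"x":0,"y":0,"z":0,"yaw":0}

```text
t: 7.2
ee_pos: [0.4284, 0.1513, 0.1055]
eef_rot: [-3.141, -0.001, 3.07]
wrist_force: [0.2, -0.3, -2.3]
gripper_width: 0.0264
grip_force: 99.9
```

Run:
```python
from h import *
plan(.4305,.1511,.095,176.1,1)
for n in ["side"]:
    p=get_image(n)
    for q in ["spanner_pin1","spanner_grip","spanner","ring_hole1","ring_center"]:
        print(n,q,[(round(r["score"],2),w(r["position"],p).round(4).tolist()) for r in mark_of(q,p)][:4])
    c=p["K"]@(p["R"]@np.array([.43,.15,.08])+p["t"]); u,v=(c[:2]/c[2]).astype(int)
    cv2.imwrite("pics/c3.png",cv2.resize(p["image"][v-25:v+25,u-33:u+33],None,fx=11,fy=11,interpolation=cv2.INTER_CUBIC))
```

```text
t 7.2 pose [  0.4284   0.1513   0.1055 175.9231] F [ 0.2 -0.3 -2.3] w 0.0264 g 99.9 j6 0.41
{'x': -0.21, 'y': -0.01, 'z': 1.05, 'yaw': -0.18}
side spanner_pin1 [(0.66, [0.4361, 0.1541, 0.0015]), (0.57, [0.4247, 0.1302, 0.0772]), (0.55, [0.4333, 0.1807, 0.0793])]
side spanner_grip [(0.71, [0.4356, 0.1535, 0.1202])]
side spanner [(0.61, [0.4264, 0.1513, 0.0788]), (0.19, [0.4336, 0.1296, 0.0609])]
side ring_hole1 [(0.59, [0.4364, 0.1773, 0.0614]), (0.49, [0.4323, 0.1246, 0.0633])]
side ring_center [(0.6, [0.4347, 0.1575, 0.064])]
```

View pics/c3.png

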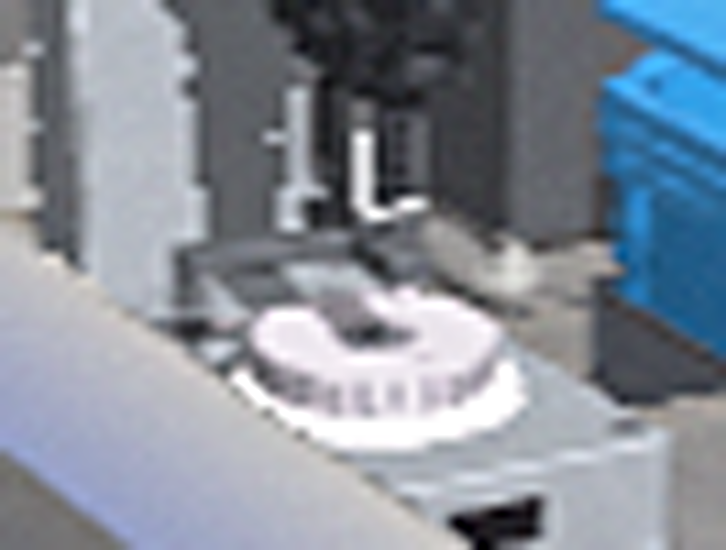

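The spanner hangs just above the ring, crossbar around (320,260) over the ring at (370,345). I shift it 2 mm in x and lower it.

move_arm:
  deltas:
    - {"claw":2,"x":-0.2,"y":0,"z":0.5,"yaw":0}
    - {"claw":2,"x":0,"y":0,"z":0.5,"yaw":0}
    - {"claw":2,"x":0,"y":0,"z":0.3,"yaw":0}
    - {"claw":2,"x":0,"y":0,"z":0.2,"yaw":0}
    - {"claw":2,"x":0,"y":0,"z":0.1,"yaw":0}
    - {"claw":2,"x":0,"y":0,"z":0.1,"yaw":0}
    - {"claw":2,"x":0,"y":0,"z":0,"yaw":0}

```text
t: 8.2
ee_pos: [0.4304, 0.1514, 0.0882]
eef_rot: [-3.141, -0.0, 3.071]
wrist_force: [-0.2, -0.3, -3.1]
gripper_width: 0.0266
grip_force: 99.9
```

move_arm:
  deltas:
    - {"claw":2,"x":0,"y":0,"z":0.2,"yaw":0}
    - {"claw":2,"x":0,"y":0,"z":0.2,"yaw":0}
    - {"claw":2,"x":0,"y":0,"z":0.2,"yaw":0}
    - {"claw":2,"x":0,"y":0,"z":0.1,"yaw":0}
    - {"claw":2,"x":0,"y":0,"z":0,"yaw":0}
    - {"claw":2,"x":0,"y":0,"z":0,"yaw":0}

```text
t: 8.8
ee_pos: [0.4304, 0.1513, 0.0813]
eef_rot: [-3.141, -0.0, 3.071]
wrist_force: [-0.1, -1.2, -2.2]
gripper_width: 0.0267
grip_force: 99.9
```

Pins are about 10 mm in. I turn clockwise.

move_arm:
  deltas:
    - {"claw":2,"x":0,"y":0,"z":0,"yaw":3}
    - {"claw":2,"x":0,"y":0,"z":0,"yaw":5}
    - {"claw":2,"x":0,"y":0,"z":0,"yaw":5}
    - {"claw":2,"x":0,"y":0,"z":0,"yaw":5}
    - {"claw":2,"x":0,"y":0,"z":0,"yaw":5}
  squeeze: 120

```text
t: 9.3
ee_pos: [0.4307, 0.1517, 0.0814]
eef_rot: [3.141, 0.0, 2.667]
wrist_force: [0.7, 0.7, -4.8]
gripper_width: 0.0265
grip_force: 118.7
```

```bash
python3 -c "
from h import *
s=sense();print(s['eef_rot'],s['ee_pos'],s['wrist_force'],s['torque'],s['grip_force'],s['joints'])"
```

```text
[3.141  0.0001 2.6667] [0.4307 0.1517 0.0814] [ 0.7452  0.6614 -4.8291] [ 0.3215 -0.0831  0.6002] 118.7252426147461 [ 0.3384  0.2286 -0.4388  0.9028  0.0003  0.8133]
```

move_arm:
  deltas:
    - {"claw":2,"x":0,"y":0,"z":0,"yaw":4}
    - {"claw":2,"x":0,"y":0,"z":0,"yaw":4}
    - {"claw":2,"x":0,"y":0,"z":0,"yaw":4}
    - {"claw":2,"x":0,"y":0,"z":0,"yaw":4}
    - {"claw":2,"x":0,"y":0,"z":0,"yaw":4}
    - {"claw":2,"x":0,"y":0,"z":0,"yaw":4}
    - {"claw":2,"x":0,"y":0,"z":0,"yaw":4}
    - {"claw":2,"x":0,"y":0,"z":0,"yaw":4}

```text
t: 10.1
ee_pos: [0.431, 0.1521, 0.0814]
eef_rot: [3.14, -0.001, 2.109]
wrist_force: [1.3, 3.2, -5.1]
gripper_width: 0.0264
grip_force: 118.6
```

```bash
python3 -c "
from h import *
s=sense();print(s['eef_rot'],s['ee_pos'],s['wrist_force'],s['torque'],s['grip_force'],s['joints'])"
```

```text
[ 3.1402 -0.0008  2.1091] [0.431  0.1521 0.0814] [ 1.3433  3.2305 -5.0529] [ 0.7632 -0.4067  0.5463] 118.57641935348511 [ 0.3386  0.2287 -0.4386  0.9023  0.0011  1.3711]
```

move_arm:
  deltas:
    - {"claw":2,"x":0,"y":0,"z":0,"yaw":3}
    - {"claw":2,"x":0,"y":0,"z":0,"yaw":3}
    - {"claw":2,"x":0,"y":0,"z":0,"yaw":2}
    - {"claw":2,"x":0,"y":0,"z":0,"yaw":2}

```text
t: 10.5
ee_pos: [0.4311, 0.1522, 0.0815]
eef_rot: [3.14, -0.001, 1.936]
wrist_force: [2.2, 4.1, -6.2]
gripper_width: 0.0263
grip_force: 118.4
```

```bash
python3 -c "
from h import *
s=sense();print(s['eef_rot'],s['ee_pos'],s['wrist_force'],s['torque'],s['grip_force'],s['joints'])"
```

```text
[ 3.1401 -0.0012  1.9359] [0.4311 0.1522 0.0815] [ 2.2268  4.1476 -6.1631] [ 0.8699 -0.4583  0.4807] 118.39457988739014 [ 0.3386  0.2288 -0.4385  0.902   0.0012  1.5443]
```

move_arm:
  deltas:
    - {"claw":2,"x":0,"y":0,"z":0,"yaw":2}
    - {"claw":2,"x":0,"y":0,"z":0,"yaw":2}
    - {"claw":2,"x":0,"y":0,"z":0,"yaw":1}

```text
t: 10.8
ee_pos: [0.4312, 0.1522, 0.0814]
eef_rot: [3.14, -0.001, 1.849]
wrist_force: [2.8, 5.3, -6.6]
gripper_width: 0.0268
grip_force: 118.4
```

```bash
python3 -c "
from h import *
s=sense();print(s['eef_rot'],s['ee_pos'],s['wrist_force'],s['torque'],s['grip_force'],s['joints'])"
```

```text
[ 3.1401 -0.0013  1.8488] [0.4312 0.1522 0.0814] [ 2.8052  5.2827 -6.5591] [ 1.2019 -0.5777  0.3742] 118.41406345367432 [ 0.3386  0.2288 -0.4384  0.902   0.0012  1.6314]
```

Run:
```python
from h import *
p=get_image("side")
for q in ["spanner_pin1","spanner_grip","spanner","ring_hole1"]:
        print(q,[(round(r["score"],2),w(r["position"],p).round(4).tolist()) for r in mark_of(q,p)][:4])
c=p["K"]@(p["R"]@np.array([.43,.15,.08])+p["t"]); u,v=(c[:2]/c[2]).astype(int)
cv2.imwrite("pics/c4.png",cv2.resize(p["image"][v-25:v+25,u-33:u+33],None,fx=11,fy=11,interpolation=cv2.INTER_CUBIC))
```

```text
spanner_pin1 [(0.7, [0.4551, 0.1623, 0.0517]), (0.64, [0.4046, 0.1475, 0.0545]), (0.18, [0.4303, 0.2254, 0.0436])]
spanner_grip [(0.57, [0.4342, 0.152, 0.0953]), (0.37, [0.4337, 0.2271, 0.044])]
spanner [(0.68, [0.4288, 0.1542, 0.0513]), (0.53, [0.4067, 0.1521, 0.0517])]
ring_hole1 [(0.6, [0.4115, 0.1433, 0.0628]), (0.46, [0.4567, 0.1627, 0.0605])]
```

View pics/c4.png

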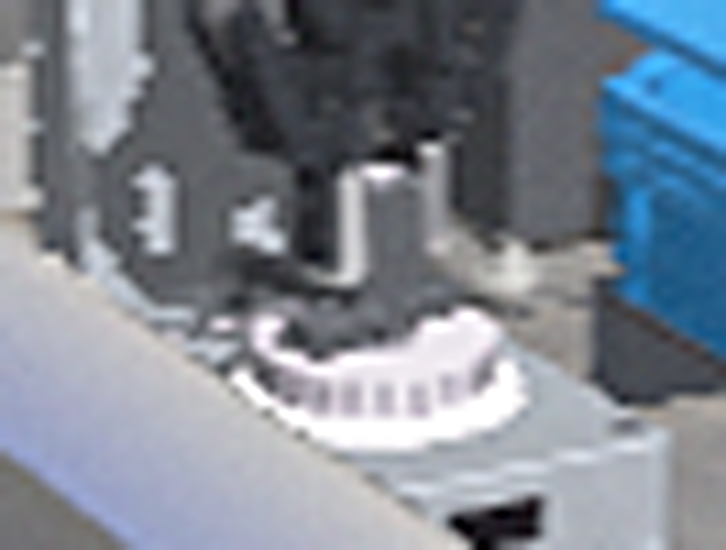

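The pins are still in the holes and the spanner has not slipped: its line is at 1.29 rad, the same as the gripper. No stop felt yet, so I continue.

move_arm:
  deltas:
    - {"claw":2,"x":0,"y":0,"z":0,"yaw":2}
    - {"claw":2,"x":0,"y":0,"z":0,"yaw":2}
    - {"claw":2,"x":0,"y":0,"z":0,"yaw":0}

```text
t: 11.35
ee_pos: [0.4312, 0.1523, 0.0815]
eef_rot: [3.14, -0.001, 1.782]
wrist_force: [3.5, 3.7, -6.9]
gripper_width: 0.0265
grip_force: 119.4
```

```bash
python3 -c "
from h import *
s=sense();print(s['eef_rot'],s['ee_pos'],s['wrist_force'],s['torque'],s['grip_force'],s['joints'])"
```

```text
[ 3.14   -0.001   1.7821] [0.4312 0.1523 0.0815] [ 3.5317  3.6628 -6.8616] [ 0.9576 -0.6977  2.3118] 119.42816019058228 [ 0.3389  0.2288 -0.4384  0.9019  0.0008  1.6984]
```

The moment jumped to 2.3 N m, so the ring is at its stop. I relax slightly, lift out and carry the spanner away.

move_arm:
  deltas:
    - {"claw":2,"x":0,"y":0,"z":0,"yaw":0}
    - {"claw":2,"x":0,"y":0,"z":0,"yaw":-2}
    - {"claw":2,"x":0,"y":0,"z":-0.5,"yaw":0}
    - {"claw":2,"x":0,"y":0,"z":-0.8,"yaw":0}
    - {"claw":2,"x":0,"y":0,"z":-1,"yaw":0}
    - {"claw":2,"x":0,"y":0,"z":-2,"yaw":0}
    - {"claw":2,"x":0,"y":0,"z":-2,"yaw":0}
    - {"claw":2,"x":0,"y":0,"z":0,"yaw":0}

```text
t: 12.15
ee_pos: [0.432, 0.1516, 0.1471]
eef_rot: [3.137, 0.0, 1.814]
wrist_force: [0.4, 0.7, -3.1]
gripper_width: 0.0266
grip_force: 122.2
```

```bash
python3 -c "
from h import *
p=get_image('side')
for q in ['spanner','spanner_pin1','ring_hole1']:
        print(q,[(round(r['score'],2),w(r['position'],p).round(4).tolist()) for r in mark_of(q,p)][:4])
plan(.42,-.15,.14,173,9)"
```

```text
spanner [(0.53, [0.4291, 0.1513, 0.1224])]
spanner_pin1 [(0.56, [0.458, 0.1592, 0.1191])]
ring_hole1 [(0.73, [0.4113, 0.1427, 0.0623]), (0.7, [0.4569, 0.1631, 0.0595]), (0.68, [0.4408, -0.4192, 0.0016])]
t 12.3 pose [  0.4299   0.1511   0.1437 103.9322] F [-0.3  0.5 -3.5] w 0.0264 g 122.2 j6 1.67
{'x': -3.22, 'y': -0.91, 'z': 0.04, 'yaw': -7.67}
{'x': -3.07, 'y': -1.33, 'z': 0.04, 'yaw': -7.67}
{'x': -2.86, 'y': -1.73, 'z': 0.04, 'yaw': -7.67}
{'x': -2.61, 'y': -2.1, 'z': 0.04, 'yaw': -7.67}
{'x': -2.3, 'y': -2.43, 'z': 0.04, 'yaw': -7.67}
{'x': -1.96, 'y': -2.71, 'z': 0.04, 'yaw': -7.67}
{'x': -1.58, 'y': -2.95, 'z': 0.04, 'yaw': -7.67}
{'x': -1.17, 'y': -3.14, 'z': 0.04, 'yaw': -7.67}
{'x': -0.74, 'y': -3.26, 'z': 0.04, 'yaw': -7.67}
```

move_arm:
  deltas:
    - {"claw":2,"x":-3.2,"y":-0.9,"z":0,"yaw":-7.7}
    - {"claw":2,"x":-3.1,"y":-1.3,"z":0,"yaw":-7.7}
    - {"claw":2,"x":-2.9,"y":-1.7,"z":0,"yaw":-7.7}
    - {"claw":2,"x":-2.6,"y":-2.1,"z":0,"yaw":-7.7}
    - {"claw":2,"x":-2.3,"y":-2.4,"z":0,"yaw":-7.7}
    - {"claw":2,"x":-2,"y":-2.7,"z":0,"yaw":-7.7}
    - {"claw":2,"x":-1.6,"y":-3,"z":0,"yaw":-7.7}
    - {"claw":2,"x":-1.2,"y":-3.1,"z":0,"yaw":-7.7}
    - {"claw":2,"x":-0.7,"y":-3.3,"z":0,"yaw":-7.7}
    - {"claw":2,"x":0,"y":0,"z":0,"yaw":0}

```text
t: 13.35
ee_pos: [0.422, -0.1533, 0.1434]
eef_rot: [-3.141, -0.001, 3.026]
wrist_force: [-0.3, -0.3, -3.4]
gripper_width: 0.0266
grip_force: 122.0
```

move_arm:
  deltas:
    - {"claw":2,"x":0,"y":0,"z":4,"yaw":0}
    - {"claw":2,"x":0,"y":0,"z":3,"yaw":0}
    - {"claw":2,"x":0,"y":0,"z":2,"yaw":0}
    - {"claw":2,"x":0,"y":0,"z":1,"yaw":0}
    - {"claw":2,"x":0,"y":0,"z":0.5,"yaw":0}
    - {"claw":2,"x":0,"y":0,"z":0.2,"yaw":0}
    - {"claw":2,"x":0,"y":0,"z":0,"yaw":0}

```text
t: 14.05
ee_pos: [0.4229, -0.1503, 0.0378]
eef_rot: [-3.141, 0.001, 3.024]
wrist_force: [-0.8, 0.0, -3.3]
gripper_width: 0.026
grip_force: 122.2
```

move_arm:
  deltas:
    - {"claw":2,"x":0,"y":0,"z":0.3,"yaw":0}
    - {"claw":2,"x":0,"y":0,"z":0.2,"yaw":0}
    - {"claw":2,"x":0,"y":0,"z":0.1,"yaw":0}
    - {"claw":2,"x":0,"y":0,"z":0,"yaw":0}

```text
t: 14.45
ee_pos: [0.4224, -0.1503, 0.0313]
eef_rot: [-3.142, -0.0, 3.023]
wrist_force: [-0.7, -0.2, -2.4]
gripper_width: 0.0259
grip_force: 122.2
```

move_arm:
  deltas:
    - {"claw":3.5,"x":0,"y":0,"z":0,"yaw":0}
    - {"claw":5.5,"x":0,"y":0,"z":0,"yaw":0}
    - {"claw":5.5,"x":0,"y":0,"z":0,"yaw":0}
    - {"claw":5.5,"x":0,"y":0,"z":-2,"yaw":0}
    - {"claw":5.5,"x":0,"y":0,"z":-4,"yaw":0}
    - {"claw":5.5,"x":0,"y":0,"z":-4,"yaw":0}
    - {"claw":0,"x":0,"y":0,"z":-4,"yaw":0}
    - {"claw":0,"x":0,"y":0,"z":-4,"yaw":0}
  squeeze: 40

```text
t: 15.25
ee_pos: [0.4222, -0.1502, 0.2132]
eef_rot: [-3.141, 0.0, 3.024]
wrist_force: [0.9, -0.2, -0.8]
gripper_width: 0.0268
grip_force: 0.0
```

Run:
```python
from h import *
plan(.43,.2,.2,173,9)
for n in ["top","side"]:
    p=get_image(n); P=cloud(p)
    for q in ["spanner","hood_press","ring_hole1"]:
        print(n,q,[(round(r["score"],2),w(r["position"],p).round(4).tolist()) for r in mark_of(q,p)][:3])
    h=silhouettes("hood",p)[0]; H=cloud(p,cv2.erode(h["mask"].astype(np.uint8),np.ones((2,2)))>0); print(h["score"],H.min(0),H.max(0))
```

```text
t 15.2 pose [  0.4222  -0.1502   0.2132 173.2398] F [ 0.9 -0.2 -0.8] w 0.0268 g 0.0 j6 -0.22
{'x': 0.37, 'y': 3.87, 'z': 0.15, 'yaw': 0.03}
{'x': 0.37, 'y': 3.87, 'z': 0.15, 'yaw': 0.03}
{'x': 0.38, 'y': 3.87, 'z': 0.15, 'yaw': 0.03}
{'x': 0.38, 'y': 3.87, 'z': 0.15, 'yaw': 0.03}
{'x': 0.38, 'y': 3.87, 'z': 0.15, 'yaw': 0.03}
{'x': 0.38, 'y': 3.87, 'z': 0.15, 'yaw': 0.03}
{'x': 0.38, 'y': 3.87, 'z': 0.15, 'yaw': 0.03}
{'x': 0.39, 'y': 3.87, 'z': 0.15, 'yaw': 0.03}
{'x': 0.39, 'y': 3.87, 'z': 0.15, 'yaw': 0.03}
top spanner []
top hood_press [(0.59, [0.4312, 0.2689, 0.1623])]
top ring_hole1 [(0.75, [0.4551, 0.1629, 0.0609]), (0.56, [0.408, 0.1415, 0.0593])]
0.58 [0.3649 0.2216 0.0034] [0.4943 0.2626 0.2001]
side spanner [(0.56, [0.4213, -0.1492, 0.0009]), (0.39, [0.4316, 0.1564, 0.0644])]
side hood_press [(0.55, [0.4288, 0.263, 0.1606])]
side ring_hole1 [(0.63, [0.4117, 0.1465, 0.0634]), (0.61, [0.4592, 0.1622, 0.0587])]
0.56 [0.3666 0.2229 0.04  ] [0.4996 0.2725 0.1932]
```

Run:
```python
from h import *
plan(.431,.05,.27,90,11)
```

```text
t 15.8 pose [  0.422   -0.1501   0.2104 173.2383] F [ 0.5  0.5 -0.8] w -0.0001 g 0.0 j6 -0.22
{'x': 0.13, 'y': 1.82, 'z': -0.54, 'yaw': 7.57}
{'x': 0.37, 'y': 1.78, 'z': -0.54, 'yaw': 7.57}
{'x': 0.6, 'y': 1.72, 'z': -0.54, 'yaw': 7.57}
{'x': 0.82, 'y': 1.62, 'z': -0.54, 'yaw': 7.57}
{'x': 1.03, 'y': 1.5, 'z': -0.54, 'yaw': 7.57}
{'x': 1.22, 'y': 1.35, 'z': -0.54, 'yaw': 7.57}
{'x': 1.39, 'y': 1.18, 'z': -0.54, 'yaw': 7.57}
{'x': 1.53, 'y': 0.99, 'z': -0.54, 'yaw': 7.57}
{'x': 1.65, 'y': 0.78, 'z': -0.54, 'yaw': 7.57}
{'x': 1.73, 'y': 0.55, 'z': -0.54, 'yaw': 7.57}
{'x': 1.79, 'y': 0.32, 'z': -0.54, 'yaw': 7.57}
```

move_arm:
  deltas:
    - {"claw":0,"x":0.1,"y":2,"z":-0.6,"yaw":8.3}
    - {"claw":0,"x":0.4,"y":2,"z":-0.6,"yaw":8.3}
    - {"claw":0,"x":0.7,"y":1.9,"z":-0.6,"yaw":8.3}
    - {"claw":0,"x":0.9,"y":1.8,"z":-0.6,"yaw":8.3}
    - {"claw":0,"x":1.1,"y":1.6,"z":-0.6,"yaw":8.3}
    - {"claw":0,"x":1.4,"y":1.5,"z":-0.6,"yaw":8.3}
    - {"claw":0,"x":1.5,"y":1.3,"z":-0.6,"yaw":8.3}
    - {"claw":0,"x":1.7,"y":1.1,"z":-0.6,"yaw":8.3}
    - {"claw":0,"x":1.8,"y":0.9,"z":-0.6,"yaw":8.3}
    - {"claw":0,"x":1.9,"y":0.6,"z":-0.6,"yaw":8.3}

```text
t: 16.75
ee_pos: [0.4435, 0.0502, 0.271]
eef_rot: [-3.14, 0.0, 1.569]
wrist_force: [0.2, -0.1, 0.6]
gripper_width: -0.0001
grip_force: 0.0
```

Run:
```python
from h import *
plan(.431,.305,.27,90)
```

```text
t 16.8 pose [ 0.4435  0.0502  0.271  89.8996] F [ 0.2 -0.1  0.6] w -0.0001 g 0.0 j6 1.69
{'x': 4.25, 'y': -0.22, 'z': 0.02, 'yaw': -0.02}
{'x': 4.25, 'y': -0.21, 'z': 0.02, 'yaw': -0.02}
{'x': 4.25, 'y': -0.21, 'z': 0.02, 'yaw': -0.02}
{'x': 4.25, 'y': -0.21, 'z': 0.02, 'yaw': -0.02}
{'x': 4.25, 'y': -0.21, 'z': 0.02, 'yaw': -0.02}
{'x': 4.25, 'y': -0.21, 'z': 0.02, 'yaw': -0.02}
```

move_arm:
  deltas:
    - {"claw":0,"x":4.3,"y":-0.2,"z":0,"yaw":0}
    - {"claw":0,"x":4.3,"y":-0.2,"z":0,"yaw":0}
    - {"claw":0,"x":4.3,"y":-0.2,"z":0,"yaw":0}
    - {"claw":0,"x":4.3,"y":-0.2,"z":0,"yaw":0}
    - {"claw":0,"x":4.3,"y":-0.2,"z":0,"yaw":0}
    - {"claw":0,"x":4.3,"y":-0.2,"z":0,"yaw":0}
    - {"claw":0,"x":0,"y":0,"z":3,"yaw":0}
    - {"claw":0,"x":0,"y":0,"z":4,"yaw":0}
    - {"claw":0,"x":0,"y":0,"z":4,"yaw":0}
    - {"claw":0,"x":0,"y":0,"z":0,"yaw":0}

```text
t: 17.75
ee_pos: [0.4275, 0.3054, 0.1562]
eef_rot: [-3.134, 0.006, 1.575]
wrist_force: [-0.5, -0.8, 0.4]
gripper_width: -0.0001
grip_force: 0.0
```

Run:
```python
from h import *
# corner path: C = hinge + P(th) + 11mm ; rows (tool x = world y, tool z = -world z), cm
hy,hz=.2275,.040
C=lambda t:np.array([hy-.12*np.cos(t)+.036*np.sin(t)+.011, hz+.12*np.sin(t)+.036*np.cos(t)])
print(sense()["ee_pos"])
ts=list(np.arange(1.57,.55,-.1))+list(np.arange(.5,-.01,-.05))
for a,b in zip(ts[:-1],ts[1:]):
    d=(C(b)-C(a))*100; print(f"{b:.2f} C={C(b).round(4)} x {d[0]:.2f} z {-d[1]:.2f}")
```

```text
[0.4275 0.3054 0.1562]
1.47 C=[0.2622 0.163 ] x -1.22 z -0.30
1.37 C=[0.2498 0.1648] x -1.24 z -0.18
1.27 C=[0.2373 0.1653] x -1.25 z -0.05
1.17 C=[0.2248 0.1645] x -1.25 z 0.07
1.07 C=[0.2125 0.1625] x -1.24 z 0.20
0.97 C=[0.2004 0.1593] x -1.21 z 0.32
0.87 C=[0.1886 0.1549] x -1.17 z 0.44
0.77 C=[0.1774 0.1494] x -1.12 z 0.56
0.67 C=[0.1668 0.1427] x -1.06 z 0.66
0.57 C=[0.1569 0.1351] x -0.99 z 0.77
0.50 C=[0.1504 0.1291] x -0.64 z 0.59
0.45 C=[0.1461 0.1246] x -0.43 z 0.45
0.40 C=[0.142  0.1199] x -0.41 z 0.47
0.35 C=[0.1381 0.115 ] x -0.39 z 0.49
0.30 C=[0.1345 0.1099] x -0.36 z 0.51
0.25 C=[0.1311 0.1046] x -0.34 z 0.53
0.20 C=[0.128  0.0991] x -0.31 z 0.54
0.15 C=[0.1252 0.0935] x -0.28 z 0.56
0.10 C=[0.1227 0.0878] x -0.25 z 0.57
0.05 C=[0.1204 0.082 ] x -0.22 z 0.58
0.00 C=[0.1185 0.076 ] x -0.19 z 0.60
```

move_arm:
  deltas:
    - {"claw":0,"x":-1.6,"y":0.2,"z":-0.2,"yaw":0}
    - {"claw":0,"x":-1,"y":0.1,"z":-0.2,"yaw":0}
    - {"claw":0,"x":-0.5,"y":0,"z":0,"yaw":0}
    - {"claw":0,"x":-0.6,"y":0,"z":-0.2,"yaw":0}
    - {"claw":0,"x":-0.6,"y":0,"z":-0.1,"yaw":0}
    - {"claw":0,"x":-0.6,"y":0,"z":-0.1,"yaw":0}
    - {"claw":0,"x":-0.6,"y":0,"z":-0.1,"yaw":0}
    - {"claw":0,"x":-0.7,"y":0,"z":0,"yaw":0}
    - {"claw":0,"x":-0.6,"y":0,"z":0,"yaw":0}

```text
t: 18.65
ee_pos: [0.4351, 0.2403, 0.1727]
eef_rot: [3.138, -0.004, 1.575]
wrist_force: [-1.2, 5.1, 7.4]
gripper_width: 0.0001
grip_force: 3.3
```

Run:
```python
from h import *
s=sense();print(s["ee_pos"],s["wrist_force"])
for n in ["side","top"]:
    p=get_image(n)
    print([(round(r["score"],2),w(r["position"],p).round(4).tolist()) for r in mark_of("hood_press",p)][:2])
```

```text
[0.4351 0.2403 0.1727] [-1.224   5.0558  7.3775]
[]
[(0.49, [0.4093, -0.2615, -0.0017])]
```

move_arm:
  deltas:
    - {"claw":0,"x":-1.2,"y":0,"z":0.2,"yaw":0}
    - {"claw":0,"x":-1.2,"y":0,"z":0.3,"yaw":0}
    - {"claw":0,"x":-1.2,"y":0,"z":0.5,"yaw":0}
    - {"claw":0,"x":-1.2,"y":0,"z":0.6,"yaw":0}
    - {"claw":0,"x":-1.1,"y":0,"z":0.6,"yaw":0}
    - {"claw":0,"x":-0.6,"y":0,"z":0.4,"yaw":0}

```text
t: 19.45
ee_pos: [0.4347, 0.1736, 0.145]
eef_rot: [3.14, -0.0, 1.574]
wrist_force: [0.8, -0.2, 6.1]
gripper_width: -0.0
grip_force: 2.1
```

Run:
```python
from h import *
s=sense();print(s["ee_pos"],s["wrist_force"])
p=get_image("side"); cv2.imwrite("pics/c5.png",cv2.resize(p["image"][90:230,200:400],None,fx=3.5,fy=3.5))
print([(round(r["score"],2),w(r["position"],p).round(4).tolist()) for r in mark_of("hood_press",p)][:2])
```

```text
[0.4347 0.1736 0.145 ] [ 0.7633 -0.1788  6.0848]
[(0.75, [0.4111, 0.1454, 0.0621]), (0.6, [0.4291, 0.1597, 0.1484])]
```

View pics/c5.png

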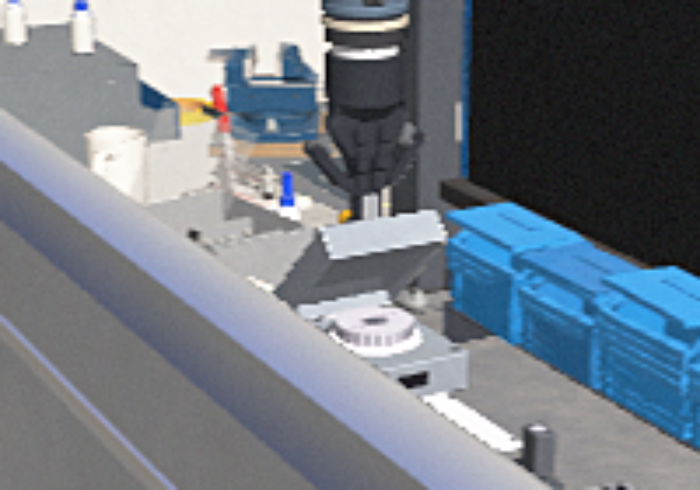

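The hood is about half shut, at (370,240) in the crop, with the fingertip on its outer face. I continue slowly.

move_arm:
  deltas:
    - {"claw":0,"x":-0.5,"y":0,"z":0.4,"yaw":0}
    - {"claw":0,"x":-0.5,"y":0,"z":0.4,"yaw":0}
    - {"claw":0,"x":-0.5,"y":0,"z":0.4,"yaw":0}
    - {"claw":0,"x":-0.5,"y":0,"z":0.4,"yaw":0}
    - {"claw":0,"x":-0.4,"y":0,"z":0.4,"yaw":0}
    - {"claw":0,"x":-0.4,"y":0,"z":0.5,"yaw":0}
    - {"claw":0,"x":-0.4,"y":0,"z":0.5,"yaw":0}
    - {"claw":0,"x":-0.4,"y":0,"z":0.5,"yaw":0}
    - {"claw":0,"x":-0.3,"y":0,"z":0.5,"yaw":0}

```text
t: 20.45
ee_pos: [0.434, 0.1349, 0.1037]
eef_rot: [-3.141, 0.0, 1.575]
wrist_force: [0.6, 0.1, 2.0]
gripper_width: -0.0
grip_force: 0.7
```

move_arm:
  deltas:
    - {"claw":0,"x":-0.3,"y":0,"z":0.5,"yaw":0}
    - {"claw":0,"x":-0.3,"y":0,"z":0.5,"yaw":0}
    - {"claw":0,"x":-0.3,"y":0,"z":0.5,"yaw":0}
    - {"claw":0,"x":-0.3,"y":0,"z":0.5,"yaw":0}
    - {"claw":0,"x":-0.2,"y":0,"z":0.5,"yaw":0}

```text
t: 20.95
ee_pos: [0.4342, 0.1211, 0.0788]
eef_rot: [-3.141, 0.0, 1.575]
wrist_force: [-0.5, 1.1, 0.2]
gripper_width: -0.0001
grip_force: 0.1
```

move_arm:
  deltas:
    - {"claw":0,"x":0,"y":0,"z":0.2,"yaw":0}
    - {"claw":0,"x":0,"y":0,"z":0.2,"yaw":0}
    - {"claw":0,"x":0,"y":0,"z":0.1,"yaw":0}
    - {"claw":0,"x":0,"y":0,"z":0,"yaw":0}
    - {"claw":0,"x":0,"y":0,"z":0,"yaw":0}
    - {"claw":0,"x":0,"y":0,"z":0,"yaw":0}

```text
t: 21.55
ee_pos: [0.4342, 0.1212, 0.0759]
eef_rot: [3.141, 0.0, 1.575]
wrist_force: [-8.5, -4.8, 24.3]
gripper_width: -0.0004
grip_force: 12.5
```

The hood is shut: the finger presses its face at 76 mm with 24 N. I lift off and re-measure the modules.

move_arm:
  deltas:
    - {"claw":0,"x":0,"y":0,"z":-3,"yaw":0}
    - {"claw":0,"x":0,"y":0,"z":-5,"yaw":0}
    - {"claw":7.5,"x":-3,"y":0,"z":-3,"yaw":0}
    - {"claw":7.5,"x":-4,"y":0,"z":0,"yaw":0}

```text
t: 21.95
ee_pos: [0.4372, 0.052, 0.1884]
eef_rot: [3.134, -0.001, 1.578]
wrist_force: [1.9, -0.2, -0.4]
gripper_width: 0.0283
grip_force: 0.0
```

Run:
```python
from h import *
for n in ["top","side"]:
    p=get_image(n); P=cloud(p)
    ms=mark_of("module_1",p); print(n,[(round(r["score"],2),w(r["position"],p).round(4).tolist()) for r in ms])
    for m in ms:
        x,y,_=w(m["position"],p); S=slab(P,x,y,.055,.044,.056)
        if m["score"]>.35 and len(S)>20: print(S.mean(0),*rect(S))
    S=slab(P,.43,.155,.06,.06,.1); print("hood top",len(S),np.percentile(S[:,2],[2,50,98]) if len(S) else 0)
    print("span",[(round(r["score"],2),w(r["position"],p).round(4).tolist()) for r in mark_of("spanner",p)][:2])
plan(.41,-.263,.15,83.2)
```

```text
top [(0.75, [0.4088, -0.2622, 0.0004]), (0.6, [0.4339, -0.412, -0.0014])]
[ 0.4068 -0.2632  0.0498] [ 408.3 -263.4] [39.5 60.5] 83.9
[ 0.4337 -0.415   0.0494] [ 434.3 -415.4] [39.2 60.1] 87.7
hood top 322 [0.0683 0.0759 0.0838]
span [(0.68, [0.4268, -0.1472, -0.0006]), (0.18, [0.4275, -0.1225, 0.0019])]
side [(0.92, [0.4391, -0.4168, -0.0004]), (0.8, [0.4062, -0.2609, -0.0003]), (0.26, [0.4328, 0.2263, 0.0442])]
[ 0.434  -0.4211  0.0506] [ 437.1 -418.4] [43.1 63.3] 87.0
[ 0.4123 -0.2697  0.0512] [ 412.7 -267.2] [42.9 56.5] 84.9
hood top 340 [0.0748 0.0783 0.0813]
span [(0.75, [0.4281, -0.124, 0.003]), (0.67, [0.4208, -0.1479, 0.0034])]
t 22.2 pose [ 0.4345  0.0518  0.184  90.2466] F [ 0.3 -0.1  0.1] w 0.0719 g 0.0 j6 1.69
{'x': -4.5, 'y': -0.37, 'z': 0.49, 'yaw': 1.01}
{'x': -4.5, 'y': -0.29, 'z': 0.49, 'yaw': 1.01}
{'x': -4.51, 'y': -0.21, 'z': 0.49, 'yaw': 1.01}
{'x': -4.51, 'y': -0.13, 'z': 0.49, 'yaw': 1.01}
{'x': -4.51, 'y': -0.05, 'z': 0.49, 'yaw': 1.01}
{'x': -4.51, 'y': 0.03, 'z': 0.49, 'yaw': 1.01}
{'x': -4.51, 'y': 0.11, 'z': 0.49, 'yaw': 1.01}
```

move_arm:
  deltas:
    - {"claw":7.8,"x":-4.5,"y":-0.4,"z":0,"yaw":1}
    - {"claw":7.8,"x":-4.5,"y":-0.3,"z":0,"yaw":1}
    - {"claw":7.8,"x":-4.5,"y":-0.2,"z":0,"yaw":1}
    - {"claw":7.8,"x":-4.5,"y":-0.1,"z":0,"yaw":1}
    - {"claw":7.8,"x":-4.5,"y":-0.1,"z":0.5,"yaw":1}
    - {"claw":7.8,"x":-4.5,"y":0,"z":1,"yaw":1}
    - {"claw":7.8,"x":-4.5,"y":0,"z":2,"yaw":0}
    - {"claw":7.8,"x":0,"y":0,"z":3,"yaw":0}
    - {"claw":7.8,"x":0,"y":0,"z":3,"yaw":0}
    - {"claw":7.8,"x":0,"y":0,"z":0,"yaw":0}
  squeeze: 40

```text
t: 23.25
ee_pos: [0.4066, -0.2609, 0.0857]
eef_rot: [-3.135, -0.003, 1.471]
wrist_force: [-0.2, 0.2, 0.8]
gripper_width: 0.0781
grip_force: 0.0
```

Run:
```python
from h import *
plan(.41,-.264,.017,84)
p=get_image("side"); print([(round(r["score"],2),w(r["position"],p).round(4).tolist()) for r in mark_of("module_1",p)])
```

```text
t 23.2 pose [ 0.4066 -0.2609  0.0857 84.274 ] F [-0.2  0.2  0.8] w 0.0781 g 0.0 j6 1.1
{'x': -0.13, 'y': 0.19, 'z': 3.44, 'yaw': 0.14}
{'x': -0.13, 'y': 0.19, 'z': 3.44, 'yaw': 0.14}
[(0.61, [0.4359, -0.4197, 0.0018])]
```

move_arm:
  deltas:
    - {"claw":7.8,"x":-0.2,"y":0.2,"z":2,"yaw":0}
    - {"claw":7.8,"x":-0.1,"y":0.2,"z":2,"yaw":0}
    - {"claw":7.8,"x":0,"y":0,"z":2,"yaw":0}
    - {"claw":7.8,"x":0,"y":0,"z":0.8,"yaw":0}
    - {"claw":5,"x":0,"y":0,"z":0,"yaw":0}
    - {"claw":5,"x":0,"y":0,"z":0,"yaw":0}
    - {"claw":5,"x":0,"y":0,"z":0,"yaw":0}
    - {"claw":5,"x":0,"y":0,"z":0,"yaw":0}
    - {"claw":5,"x":0,"y":0,"z":0,"yaw":0}
  squeeze: 50

```text
t: 24.25
ee_pos: [0.4129, -0.2666, 0.0225]
eef_rot: [3.14, 0.001, 1.47]
wrist_force: [-1.3, 1.4, 7.5]
gripper_width: 0.0589
grip_force: 55.6
```

Run:
```python
from h import *
plan(.431,.045,.14,90,9,)
```

```text
t 24.2 pose [ 0.4129 -0.2666  0.0225 84.2464] F [-1.3  1.4  7.5] w 0.0589 g 55.6 j6 1.1
{'x': 3.47, 'y': -0.15, 'z': -1.31, 'yaw': -0.64}
{'x': 3.47, 'y': -0.11, 'z': -1.31, 'yaw': -0.64}
{'x': 3.47, 'y': -0.07, 'z': -1.31, 'yaw': -0.64}
{'x': 3.47, 'y': -0.03, 'z': -1.31, 'yaw': -0.64}
{'x': 3.47, 'y': 0.01, 'z': -1.31, 'yaw': -0.64}
{'x': 3.47, 'y': 0.05, 'z': -1.31, 'yaw': -0.64}
{'x': 3.47, 'y': 0.08, 'z': -1.31, 'yaw': -0.64}
{'x': 3.47, 'y': 0.12, 'z': -1.31, 'yaw': -0.64}
{'x': 3.46, 'y': 0.16, 'z': -1.31, 'yaw': -0.64}
```

move_arm:
  deltas:
    - {"claw":5,"x":0,"y":0,"z":-2,"yaw":0}
    - {"claw":5,"x":0,"y":0,"z":-4,"yaw":0}
    - {"claw":5,"x":0,"y":0,"z":-5,"yaw":0}
    - {"claw":5,"x":4.5,"y":-0.1,"z":-1,"yaw":-1}
    - {"claw":5,"x":4.5,"y":-0.1,"z":0,"yaw":-1}
    - {"claw":5,"x":4.5,"y":0,"z":0,"yaw":-1}
    - {"claw":5,"x":4.5,"y":0,"z":0,"yaw":-1}
    - {"claw":5,"x":4.5,"y":0,"z":0,"yaw":-1}
    - {"claw":5,"x":4.5,"y":0.1,"z":0,"yaw":-0.7}
    - {"claw":5,"x":3.5,"y":0.1,"z":0,"yaw":0}

```text
t: 25.25
ee_pos: [0.4273, 0.0405, 0.1418]
eef_rot: [3.141, -0.0, 1.571]
wrist_force: [1.1, 0.0, -1.4]
gripper_width: 0.0593
grip_force: 55.0
```

Run:
```python
from h import *
plan(.431,.045,.035,90,1)
p=get_image("side"); print([(round(r["score"],2),w(r["position"],p).round(4).tolist()) for q in ["module_1","bed_start"] for r in mark_of(q,p)])
```

```text
t 25.2 pose [ 0.4273  0.0405  0.1418 90.0084] F [ 1.1  0.  -1.4] w 0.0593 g 55.0 j6 1.67
{'x': 0.15, 'y': 0.12, 'z': 3.56, 'yaw': 0.0}
{'x': 0.15, 'y': 0.12, 'z': 3.56, 'yaw': 0.0}
{'x': 0.15, 'y': 0.12, 'z': 3.56, 'yaw': 0.0}
[(0.85, [0.4379, -0.4153, 0.0006]), (0.56, [0.4235, 0.0471, 0.1208]), (0.32, [0.4365, 0.1561, 0.0011]), (0.7, [0.4222, 0.0438, 0.1196]), (0.61, [0.4332, 0.0786, 0.0087]), (0.32, [0.4275, -0.1214, 0.0041])]
```

move_arm:
  deltas:
    - {"claw":5,"x":0,"y":0.2,"z":4,"yaw":0}
    - {"claw":5,"x":0,"y":0.2,"z":4,"yaw":0}
    - {"claw":5,"x":0,"y":0,"z":2,"yaw":0}
    - {"claw":5,"x":0,"y":0,"z":1,"yaw":0}
    - {"claw":5,"x":0,"y":0,"z":0.3,"yaw":0}
    - {"claw":5,"x":0,"y":0,"z":0.2,"yaw":0}
    - {"claw":5,"x":0,"y":0,"z":0,"yaw":0}

```text
t: 26.1
ee_pos: [0.4323, 0.0381, 0.0271]
eef_rot: [3.14, -0.0, 1.569]
wrist_force: [1.0, 0.2, -1.0]
gripper_width: 0.0592
grip_force: 54.9
```

move_arm:
  deltas:
    - {"claw":5,"x":0.4,"y":0.1,"z":0,"yaw":0}
    - {"claw":5,"x":0.4,"y":0,"z":0,"yaw":0}
    - {"claw":5,"x":0.2,"y":0,"z":0,"yaw":0}
    - {"claw":5,"x":0.2,"y":0,"z":0,"yaw":0}
    - {"claw":5,"x":0.1,"y":0,"z":0,"yaw":0}
    - {"claw":5,"x":0.1,"y":0,"z":0,"yaw":0}
    - {"claw":5,"x":0,"y":0,"z":0,"yaw":0}

```text
t: 26.8
ee_pos: [0.4325, 0.0524, 0.0263]
eef_rot: [-3.142, 0.0, 1.57]
wrist_force: [-0.5, 1.2, -2.1]
gripper_width: 0.059
grip_force: 54.9
```

move_arm:
  deltas:
    - {"claw":5,"x":0.1,"y":0,"z":0,"yaw":0}
    - {"claw":5,"x":0.1,"y":0,"z":0,"yaw":0}
    - {"claw":5,"x":0.1,"y":0,"z":0,"yaw":0}
    - {"claw":5,"x":0,"y":0,"z":0,"yaw":0}

```text
t: 27.2
ee_pos: [0.4326, 0.0543, 0.0263]
eef_rot: [3.142, 0.003, 1.569]
wrist_force: [0.2, -6.2, -0.0]
gripper_width: 0.059
grip_force: 55.3
```

Contact with the unit. I set the module down, release and go to module B.

move_arm:
  deltas:
    - {"claw":5,"x":0,"y":0,"z":0.1,"yaw":0}
    - {"claw":5,"x":0,"y":0,"z":0,"yaw":0}
    - {"claw":7.8,"x":0,"y":0,"z":0,"yaw":0}
    - {"claw":7.8,"x":0,"y":0,"z":0,"yaw":0}
    - {"claw":7.8,"x":0,"y":0,"z":0,"yaw":0}
    - {"claw":7.8,"x":0,"y":0,"z":-2,"yaw":0}
    - {"claw":7.8,"x":0,"y":0,"z":-4,"yaw":0}
    - {"claw":7.8,"x":0,"y":0,"z":-5,"yaw":0}
    - {"claw":7.8,"x":-3,"y":0,"z":-2,"yaw":0}
    - {"claw":7.8,"x":-4.5,"y":0,"z":0,"yaw":0}

```text
t: 28.2
ee_pos: [0.4349, -0.0192, 0.1587]
eef_rot: [3.135, -0.0, 1.574]
wrist_force: [0.9, -0.7, -0.5]
gripper_width: 0.0777
grip_force: 0.0
```

move_arm:
  deltas:
    - {"claw":7.8,"x":-4.5,"y":0,"z":0,"yaw":0}
    - {"claw":7.8,"x":-4.5,"y":0,"z":0,"yaw":0}
    - {"claw":7.8,"x":-4.5,"y":0,"z":0,"yaw":0}
    - {"claw":7.8,"x":-4.5,"y":0,"z":0,"yaw":0}
    - {"claw":7.8,"x":-4.5,"y":0,"z":0,"yaw":0.7}
    - {"claw":7.8,"x":-4.5,"y":0,"z":0,"yaw":0.7}
    - {"claw":7.8,"x":-4.5,"y":0,"z":0,"yaw":0.7}
    - {"claw":7.8,"x":-4.5,"y":0,"z":0,"yaw":0.7}

```text
t: 29.0
ee_pos: [0.4286, -0.3815, 0.1553]
eef_rot: [3.141, -0.0, 1.52]
wrist_force: [-0.5, -0.1, -0.3]
gripper_width: 0.0777
grip_force: 0.0
```

Run:
```python
from h import *
for n in ["side","top"]:
    p=get_image(n); P=cloud(p)
    for r in mark_of("module_1",p):
        x,y,_=w(r["position"],p); S=slab(P,x,y,.055,.044,.060)
        print(n,round(r["score"],2),w(r["position"],p),S.mean(0) if len(S)>20 else "",rect(S) if len(S)>20 else "")
plan(.436,-.416,.019,87)
```

```text
side 0.74 [0.4303 0.0581 0.0076] [0.4299 0.0581 0.0535] (array([432.3,  56.6]), array([55.5, 97.3]), 88.6)
side 0.61 [ 0.4354 -0.4135  0.0008] [ 0.4342 -0.4213  0.0507] (array([ 437.3, -417.4]), array([45.7, 61.6]), 82.1)
top 0.7 [0.4309 0.0574 0.0021] [0.4343 0.0581 0.0527] (array([430.2,  55.9]), array([35. , 60.7]), 89.1)
t 29.2 pose [ 0.4284 -0.3803  0.1547 87.0318] F [0.4 0.6 0.2] w 0.0777 g 0.0 j6 0.9
{'x': -1.17, 'y': 0.32, 'z': 4.52, 'yaw': 0.01}
{'x': -1.17, 'y': 0.32, 'z': 4.52, 'yaw': 0.01}
{'x': -1.17, 'y': 0.32, 'z': 4.52, 'yaw': 0.01}
```

move_arm:
  deltas:
    - {"claw":7.8,"x":-1.8,"y":0.4,"z":2,"yaw":0}
    - {"claw":7.8,"x":-1.7,"y":0.4,"z":4,"yaw":0}
    - {"claw":7.8,"x":0,"y":0,"z":4,"yaw":0}
    - {"claw":7.8,"x":0,"y":0,"z":2.5,"yaw":0}
    - {"claw":7.8,"x":0,"y":0,"z":1,"yaw":0}
    - {"claw":5,"x":0,"y":0,"z":0,"yaw":0}
    - {"claw":5,"x":0,"y":0,"z":0,"yaw":0}
    - {"claw":5,"x":0,"y":0,"z":0,"yaw":0}
    - {"claw":5,"x":0,"y":0,"z":0,"yaw":0}
    - {"claw":5,"x":0,"y":0,"z":0,"yaw":0}

```text
t: 30.2
ee_pos: [0.4353, -0.4153, 0.0211]
eef_rot: [3.141, 0.001, 1.521]
wrist_force: [0.6, -0.4, -2.2]
gripper_width: 0.0597
grip_force: 53.1
```

move_arm:
  deltas:
    - {"claw":5,"x":0,"y":0,"z":-2,"yaw":0}
    - {"claw":5,"x":0,"y":0,"z":-4,"yaw":0}
    - {"claw":5,"x":0,"y":0,"z":-5,"yaw":0}
    - {"claw":5,"x":4.5,"y":0,"z":-1,"yaw":-1}
    - {"claw":5,"x":4.5,"y":0,"z":0,"yaw":-1}
    - {"claw":5,"x":4.5,"y":0,"z":0,"yaw":-1}
    - {"claw":5,"x":4.5,"y":0,"z":0,"yaw":0}
    - {"claw":5,"x":4.5,"y":0,"z":0,"yaw":0}
    - {"claw":5,"x":4.5,"y":0,"z":0,"yaw":0}
    - {"claw":5,"x":4.5,"y":0,"z":0,"yaw":0}

```text
t: 31.2
ee_pos: [0.4387, -0.0985, 0.1408]
eef_rot: [3.141, 0.0, 1.573]
wrist_force: [0.5, 0.4, -1.1]
gripper_width: 0.0594
grip_force: 53.9
```

Run:
```python
from h import *
plan(.4325,-.003,.14,90)
```

```text
t 31.2 pose [ 0.4387 -0.0985  0.1408 90.1117] F [ 0.5  0.4 -1.1] w 0.0594 g 53.9 j6 1.35
{'x': 4.78, 'y': -0.3, 'z': 0.04, 'yaw': 0.06}
{'x': 4.78, 'y': -0.31, 'z': 0.04, 'yaw': 0.06}
```

move_arm:
  deltas:
    - {"claw":5,"x":4.8,"y":-0.3,"z":0,"yaw":0}
    - {"claw":5,"x":4,"y":-0.3,"z":1,"yaw":0}
    - {"claw":5,"x":0,"y":0,"z":4,"yaw":0}
    - {"claw":5,"x":0,"y":0,"z":4,"yaw":0}
    - {"claw":5,"x":0,"y":0,"z":1.5,"yaw":0}
    - {"claw":5,"x":0,"y":0,"z":0.6,"yaw":0}
    - {"claw":5,"x":0,"y":0,"z":0.3,"yaw":0}
    - {"claw":5,"x":0,"y":0,"z":0,"yaw":0}

```text
t: 32.0
ee_pos: [0.4334, -0.0123, 0.0269]
eef_rot: [3.141, 0.0, 1.573]
wrist_force: [0.3, 0.1, -1.5]
gripper_width: 0.0597
grip_force: 54.1
```

Run:
```python
from h import *
plan(.4325,.018,.0255,90)
p=get_image("side")
for r in mark_of("module_1",p): print(round(r["score"],2),w(r["position"],p))
```

```text
t 32.0 pose [ 0.4334 -0.0123  0.0269 90.1176] F [ 0.3  0.1 -1.5] w 0.0597 g 54.1 j6 1.54
{'x': 3.03, 'y': -0.09, 'z': 0.14, 'yaw': 0.12}
0.48 [ 0.4309 -0.0156  0.007 ]
0.44 [0.4286 0.0611 0.0053]
```

move_arm:
  deltas:
    - {"claw":5,"x":0.8,"y":-0.1,"z":0.1,"yaw":0}
    - {"claw":5,"x":0.8,"y":0,"z":0,"yaw":0}
    - {"claw":5,"x":0.6,"y":0,"z":0,"yaw":0}
    - {"claw":5,"x":0.3,"y":0,"z":0,"yaw":0}
    - {"claw":5,"x":0.2,"y":0,"z":0,"yaw":0}
    - {"claw":5,"x":0.1,"y":0,"z":0,"yaw":0}
    - {"claw":5,"x":0.1,"y":0,"z":0,"yaw":0}
    - {"claw":5,"x":0,"y":0,"z":0,"yaw":0}

```text
t: 32.9
ee_pos: [0.4317, 0.0169, 0.0253]
eef_rot: [-3.141, 0.0, 1.573]
wrist_force: [0.1, 0.3, -2.4]
gripper_width: 0.0597
grip_force: 54.2
```

move_arm:
  deltas:
    - {"claw":5,"x":0.1,"y":0,"z":0,"yaw":0}
    - {"claw":5,"x":0.1,"y":0,"z":0,"yaw":0}
    - {"claw":5,"x":0.1,"y":0,"z":0,"yaw":0}
    - {"claw":5,"x":0,"y":0,"z":0,"yaw":0}

```text
t: 33.3
ee_pos: [0.4316, 0.0183, 0.0254]
eef_rot: [-3.142, 0.004, 1.573]
wrist_force: [0.8, -10.1, -0.3]
gripper_width: 0.0598
grip_force: 53.3
```

Contact. I release, retreat and look.

move_arm:
  deltas:
    - {"claw":5,"x":0,"y":0,"z":0.1,"yaw":0}
    - {"claw":5,"x":0,"y":0,"z":0,"yaw":0}
    - {"claw":7.8,"x":0,"y":0,"z":0,"yaw":0}
    - {"claw":7.8,"x":0,"y":0,"z":0,"yaw":0}
    - {"claw":7.8,"x":0,"y":0,"z":0,"yaw":0}
    - {"claw":7.8,"x":0,"y":0,"z":-2,"yaw":0}
    - {"claw":7.8,"x":0,"y":0,"z":-4,"yaw":0}
    - {"claw":0,"x":0,"y":0,"z":-3,"yaw":0}
    - {"claw":0,"x":-3,"y":0,"z":0,"yaw":0}
    - {"claw":0,"x":-3,"y":0,"z":0,"yaw":0}

```text
t: 34.3
ee_pos: [0.4328, -0.0402, 0.1155]
eef_rot: [3.139, 0.0, 1.576]
wrist_force: [0.6, -0.6, -0.0]
gripper_width: 0.0352
grip_force: 0.0
```

Run:
```python
from h import *
plan(.431,-.04,.035,90)
for n in ["side","top"]:
    p=get_image(n); P=cloud(p)
    for q in ["module_1","spanner","bed_start","unit"]:
        print(n,q,[(round(r["score"],2),w(r["position"],p).round(4).tolist()) for r in mark_of(q,p)])
    S=slab(P,.431,.04,.07,.048,.058); print(len(S),rect(S))
    if n=="side":
        c=p["K"]@(p["R"]@np.array([.43,.05,.05])+p["t"]); u,v=(c[:2]/c[2]).astype(int)
        cv2.imwrite("pics/c6.png",cv2.resize(p["image"][v-30:v+40,u-50:u+50],None,fx=7,fy=7,interpolation=cv2.INTER_CUBIC))
```

```text
t 34.3 pose [ 0.4328 -0.0402  0.1155 90.2769] F [ 0.6 -0.6 -0. ] w 0.0352 g 0.0 j6 1.47
{'x': 0.01, 'y': -0.09, 'z': 4.03, 'yaw': 0.14}
{'x': 0.01, 'y': -0.09, 'z': 4.03, 'yaw': 0.14}
side module_1 [(0.76, [0.4326, 0.0139, 0.0039]), (0.57, [0.4277, 0.0599, 0.006])]
side spanner [(0.66, [0.4246, -0.1498, 0.0031])]
side bed_start [(0.63, [0.4302, 0.0791, 0.0059])]
side unit [(0.67, [0.435, 0.1563, 0.0015])]
265 (array([437.4,  36.3]), array([ 94.1, 102. ]), 89.0)
top module_1 [(0.49, [0.4294, 0.0578, 0.0022])]
top spanner [(0.52, [0.4243, -0.1473, 0.0004])]
top bed_start [(0.56, [0.432, 0.0812, 0.004]), (0.54, [0.4216, -0.1499, 0.0412])]
top unit [(0.68, [0.4321, 0.1538, -0.0031])]
30 (array([434.9,  67.9]), array([10.7, 49.2]), 89.3)
```

View pics/c6.png

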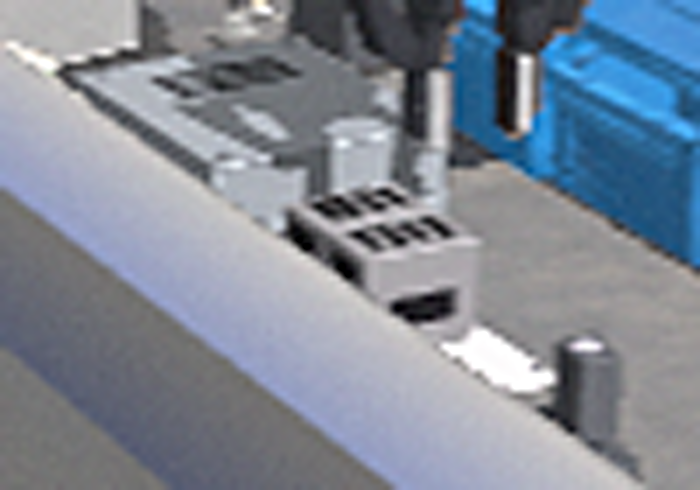

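The modules stand in a row at (370,240) against the unit, and the hood is shut. I give the row one gentle push from the outer end to be sure it is flush.

move_arm:
  deltas:
    - {"claw":0,"x":0,"y":-0.1,"z":4,"yaw":0}
    - {"claw":0,"x":0,"y":0,"z":4,"yaw":0}
    - {"claw":0,"x":0.5,"y":0,"z":0,"yaw":0}
    - {"claw":0,"x":0.6,"y":0,"z":0,"yaw":0}
    - {"claw":0,"x":0.6,"y":0,"z":0,"yaw":0}
    - {"claw":0,"x":0.3,"y":0,"z":0,"yaw":0}
    - {"claw":0,"x":0.3,"y":0,"z":0,"yaw":0}
    - {"claw":0,"x":0.2,"y":0,"z":0,"yaw":0}
    - {"claw":0,"x":0.1,"y":0,"z":0,"yaw":0}
    - {"claw":0,"x":0,"y":0,"z":0,"yaw":0}

```text
t: 35.8
ee_pos: [0.4318, -0.015, 0.0352]
eef_rot: [3.139, 0.003, 1.573]
wrist_force: [1.2, -6.5, 5.2]
gripper_width: 0.0003
grip_force: 3.2
```

move_arm:
  deltas:
    - {"claw":0,"x":0.1,"y":0,"z":0,"yaw":0}
    - {"claw":0,"x":0.1,"y":0,"z":0,"yaw":0}
    - {"claw":0,"x":0,"y":0,"z":0,"yaw":0}

```text
t: 36.1
ee_pos: [0.433, -0.0145, 0.0353]
eef_rot: [3.137, 0.006, 1.572]
wrist_force: [3.8, -16.3, 1.4]
gripper_width: 0.0001
grip_force: 7.2
```

move_arm:
  deltas:
    - {"claw":0,"x":-0.5,"y":0,"z":0,"yaw":0}
    - {"claw":0,"x":-2,"y":0,"z":0,"yaw":0}
    - {"claw":0,"x":0,"y":0,"z":-4,"yaw":0}
    - {"claw":0,"x":0,"y":0,"z":-5,"yaw":0}
    - {"claw":0,"x":-4,"y":0,"z":-5,"yaw":0}
    - {"claw":0,"x":-5,"y":4,"z":-4,"yaw":0}
    - {"claw":0,"x":-5,"y":-5,"z":0,"yaw":0}
    - {"claw":0,"x":-5,"y":-5,"z":0,"yaw":0}
    - {"claw":0,"x":-5,"y":-5,"z":0,"yaw":0}
    - {"claw":0,"x":-5,"y":0,"z":0,"yaw":0}

```text
t: 37.1
ee_pos: [0.3475, -0.2567, 0.1902]
eef_rot: [-3.14, -0.002, 1.573]
wrist_force: [2.4, -0.0, -0.3]
gripper_width: 0.0002
grip_force: 0.0
```

Run:
```python
from h import *
s=sense();print(s["ee_pos"])
for n in ["top","side"]:
    p=get_image(n); P=cloud(p)
    for q in ["module_1","spanner","bottle","tin"]:
        print(n,q,[(round(r["score"],2),w(r["position"],p).round(4).tolist()) for r in mark_of(q,p)])
    S=slab(P,.431,.045,.07,.048,.058); S=S[S[:,1]<.076]; print(len(S),rect(S))
    S=slab(P,.431,.14,.1,.065,.09); print("hood",rect(S),np.percentile(S[:,2],[5,50,95]))
    if n=="top": cv2.imwrite("pics/c7.png",cv2.resize(p["image"][150:230,210:450],None,fx=3.3,fy=3.3,interpolation=cv2.INTER_CUBIC))
```

```text
[ 0.3475 -0.2567  0.1902]
top module_1 [(0.74, [0.4308, 0.0197, 0.0028]), (0.69, [0.4319, 0.0584, -0.0007])]
top spanner [(0.7, [0.4243, -0.1467, -0.0025])]
top bottle [(0.53, [0.431, 0.2284, 0.039])]
top tin [(0.67, [0.3844, 0.359, -0.0071])]
305 (array([429.3,  35.4]), array([76.4, 60.7]), 89.3)
hood (array([447.7, 152.2]), array([164.9, 147.9]), 0.2) [0.0693 0.0755 0.0819]
side module_1 [(0.81, [0.4329, 0.0152, 0.0039]), (0.67, [0.4301, 0.0591, 0.0063])]
side spanner [(0.53, [0.4189, -0.1492, 0.0009])]
side bottle []
side tin []
224 (array([438.7,  33.4]), array([103.6,  83.3]), 0.1)
hood (array([448.8, 149.3]), array([163.1, 163.1]), 0.6) [0.0684 0.0777 0.0803]
```

View pics/c7.png

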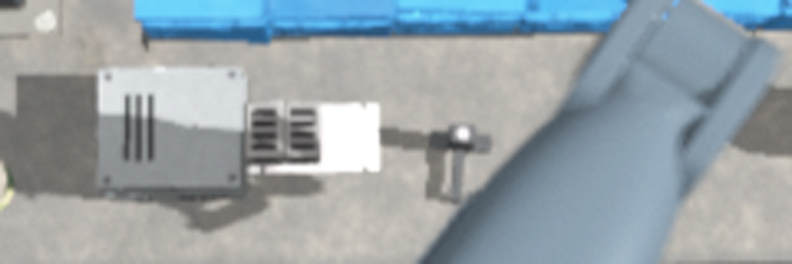

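The row is flush at (283,133) in the crop, the hood is shut and the spanner stands at (460,135). One quick check of the centring, using the same camera for all parts.

Run:
```python
from h import *
p=get_image("top"); K=p["K"]; cam=-p["R"].T@p["t"]
def ext(y,z,lo=.35,hi=.52):
    xs=np.arange(lo,hi,.0005); X=np.stack([xs,np.full_like(xs,y),np.full_like(xs,z)],1)
    c=(X@p["R"].T+p["t"])@K.T; uv=(c[:,:2]/c[:,2:]).astype(np.float32)
    return xs,cv2.remap(cv2.cvtColor(p["image"],cv2.COLOR_BGR2GRAY),uv[None,:,0],uv[None,:,1],cv2.INTER_LINEAR)[0].astype(float)
def edges(ys,z,sgn=1):
    g=np.mean([ext(y,z)[1] for y in ys],0); xs=ext(0,0)[0]; d=np.gradient(cv2.GaussianBlur(g[None],(0,0),4)[0])
    m=xs<.432; return xs[m][np.argmax(d[m])],xs[~m][np.argmin(d[~m])]
for nm,ys,z in [("plate",np.arange(-.045,-.01,.004),.003),("hood",np.arange(.10,.21,.01),.076),("mod2",np.arange(.005,.032,.003),.053),("mod1",np.arange(.045,.07,.003),.053)]:
    a,b=edges(ys,z); print(nm,a,b,(a+b)/2,b-a)
```

```text
plate 0.3945 0.4700000000000001 0.43225 0.07550000000000007
hood 0.369 0.4940000000000001 0.43150000000000005 0.1250000000000001
mod2 0.3855 0.44600000000000006 0.41575000000000006 0.060500000000000054
mod1 0.3845 0.43500000000000005 0.40975000000000006 0.050500000000000045
```

Run:
```python
from h import *
p=get_image("top"); P=cloud(p)
def b(y0,y1,z0,z1):
    S=P[(P[:,1]>y0)&(P[:,1]<y1)&(P[:,2]>z0)&(P[:,2]<z1)&(abs(P[:,0]-.431)<.075)]
    # per-column mid of extents
    r=[]
    for y in np.arange(y0,y1,.0036):
        q=S[(S[:,1]>=y)&(S[:,1]<y+.0036),0]
        if len(q)>5: r.append((q.min(),q.max()))
    r=np.array(r); return np.median(r,0),np.median(r.mean(1)),len(S)
print("hood",b(.1,.2,.066,.086)); print("mod1",b(.042,.073,.047,.059)); print("mod2",b(.003,.033,.047,.059))
```

```text
hood (array([0.3662, 0.4903]), np.float64(0.428142194289728), 1062)
mod1 (array([0.4001, 0.4593]), np.float64(0.4298088294911722), 143)
mod2 (array([0.3997, 0.4589]), np.float64(0.4292264780487159), 143)
```

Relative to the hood, the modules are within about 1.5 mm of centre. I hand the job in.

```bash
python3 -c "
from h import *
print(job_done())"
```

```text
the job is handed in; nothing more can be done
None
```

I handed the job in after about 37 s of robot time, but `job_done()` returned no verdict. The ring is turned to its stop and the hood is shut over it. The spanner stands upright about 0.3 m from the ring. The two modules I found are flush against the unit, within about 1.5 mm of centre, and I never touched the tin or the bottle.

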